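# Pin back the sprung take-up wheel of a belt tensioner

### The job

Take the red-headed locking pin from its stand, put it into the hole in the yellow lug of the sprung take-up wheel, and with it swing the wheel counter-clockwise (seen from above) against its spring until the pin finds the slot in the black lock plate underneath. Keep holding the wheel there, push the pin fully home so that its collar sits on the lug and the wheel stays locked, then let go. Work gently: do not force or jam the tensioner, do not let the wheel snap back, and leave the oil bottle, bracket and screwdriver alone.

Things in the scene. Friction and masses are not known exactly. Their poses are not given: they have to be found in the camera images.
- base: Belt tensioner bolted to the machine top: aluminium base plate 200 x 200 x 12 mm. Origin on the wheel's axis, at the underside (work surface), z up; the plate reaches from -75 to +125 mm in x and +-100 mm in y. More than 40 N of contact force on the tensioner spoils it; seating the pin takes 5 to 10 N
- sweep_mid (a point): Point of the base on the lock plate's flat top (30 mm above the work surface), 75 mm from the axis, where the lug's hole passes at wheel angle 0.7. The black lock plate (58 x 150 x 18 mm) has one through slot, 14 mm along the sweep, 16 mm radially, centred 75 mm from the axis. Its place is not measured: wheel angle 0.50 to 0.90. Slide the pin with 3 to 5 N down until it drops
- wheel (a joint): Angle of the take-up wheel, rad: 0 at rest on its stop, growing counter-clockwise from above, to 1.1 at most. A spring drives it back: about 1.6 N at the lug's hole at 0, 4 N at 0.9. At angle q the hole lies 75 mm from the axis, q - 0.5 rad from the base's +x. Let go, it snaps back
- hub (a point): Wheel axis at the height of the wheel's upper face, 44 mm above the work surface. The wheel is an aluminium disc 84 mm across and 12 mm thick, underside 32 mm above the work surface; a blue hub cap 44 mm across rises to 60 mm
- wheel_hole (a point): Centre of the upper mouth of the 13 mm through hole in the yellow lug (34 x 34 mm, 12 mm thick) of the wheel; z up, x outwards from the wheel's axis; 2 mm chamfer
- pin_head (a point): Centre of the locking pin's square red grip, 16 x 16 mm, 38 mm tall (sides along x and y, z up). From 19 to 23 mm below this point a round red collar 26 mm across; below that a steel shank 10 mm across, 30 mm long, with a 2 mm chamfered foot. About 60 g. At the start its collar rests on the stand's top, 40 mm above the work surface
- pin_tip (a point): Foot of the locking pin's shank, on its axis, 53 mm below pin_head. Fully home with the collar on the lug the foot is 14 mm above the work surface; resting on the lock plate it is at 30 mm
- pin: The locking pin as a whole, origin at the foot of its shank
- stand: Grey pin stand fixed to the machine top, block 70 x 70 x 40 mm, origin at the centre of its underside; 13 mm hole in its middle
- oiler: Small yellow oil bottle, 44 mm across, 85 mm tall, origin at its underside; to be left alone
- bracket: Aluminium angle bracket 50 x 40 x 50 mm, origin at its underside; to be left alone
- screwdriver: Screwdriver lying on the machine top, origin at its underside; to be left alone
Not all that is in view belongs to the job. Of the things shaped like the pin, the red one is meant.

How it is judged:
By the outcome, as a careful person would: the job done as asked, in the order asked, and still so for the second after the job is handed in, with the robot touching nothing.
It also fails if it takes over 67 s, if anything falls off the work surface, if the arm or the gripper's body presses on something with over 40 N, if the wrist force passes 120 N, or if a joint passes its speed limit or range.

### The arm

A 7-joint arm with a two-finger parallel gripper is mounted at the origin on the work surface. World frame = base frame: x ahead of the robot, y to its left, z up, the work surface at z = 0. Lengths are in m, angles in rad, forces in N, time in s.
With the tool pointing down it reaches from about 0.4 to 0.925 m from the base axis. Payload 4.1 kg.
Tool frame: the origin (TCP) lies on the centre line of the jaws, within the pads' length; the fingertips stand 17 mm ahead of it and the grasp point (between the pads) lies 2 mm behind it; z points along the fingers, y is the direction in which the jaws open and shut (so a half turn about z gives the same grasp; the last joint's range is limited). The gripper opens to 85 mm and grips with 20 to 120 N. Pads are 22 mm wide; open, the fingers measure 114 mm over their backs; the gripper's body (76 mm by 85 mm) begins 54 mm behind the grasp point. The pads swing forward as they close: fully open they stand 13 mm farther back than shut.
Start: joints at [-1.447, 0.398, 0.045, 1.537, -0.019, 1.207, -0.051], TCP at [0.144, 0.634, 0.217] pointing down, gripper open.
Joint ranges: [-2.82, 2.82], [-0.49, 2.23], [-1.37, 1.46], [0, 2.46], [-1.36, 4.5], [0.23, 2], [-2.94, 2.94]. Speed limits (rad/s): [2.57, 2.57, 3.14, 3.14, 3.14, 3.14, 3.14].

### API

Orientations are given as a unit quaternion [w, x, y, z].
In Python, from cell import observe, grab_frame, job_done gives the robot as it stands.
- The arm moves only by the tool move_arm, never from a script. Its argument "increments" is a list of rows, each an object with "translation": the shift along the tool's x, y, z in cm, a list of three; "turn": the turn, a rotation vector about the tool's x, y, z in rad, a list of three. A call has 1 to 10 rows; each row is the pose to reach, as a shift and turn from the pose commanded when the call began, along the tool's axes at that moment; what a row does not reach only later rows make up. A row lasts 1/8 s, in which the tool goes at most 62.5 mm and 10.7 degrees, less where a joint would pass 70% of its speed; a pose out of reach is approached as far as the arm can. A call with a gripper value outside its range is refused whole. "fingers" is the finger opening in cm, from 0 to 8.54, set as the call begins (left out, the last holds). The fingers move at their own pace and stop on an object; "force" is the grip in N (left out, the last holds). Time passes only in rows, so rows that repeat a pose let the fingers close. It gives the time, the measured TCP pose, the force and the opening at its end, in the units of the state.
- observe(): the state, without advancing time (a new reading comes with each control period).
- grab_frame(name): name is "scene" or "top" or "wrist"; returns a dict with "frame" (384x512x3 uint8, red, green, blue), "range_z" (384x512 float32, m along the optical axis (not along the pixel's ray), 0 where there is no reading), "K" (3x3 intrinsics, pixels), "k1" (the pictures are not rectified: a ray, as slopes to the right and down, at radius r is drawn at 1 + k1 r^2 times it, then the intrinsics apply), "world_from_camera" (4x4, takes a point from camera to world coordinates); the wrist camera has in their place "hand_eye" (4x4, takes a point from camera to tool coordinates, whose origin is the TCP and whose axes are the flange's). Camera axes: x right, y up, looking along -z (the intrinsics and any distortion apply to the point x, -y, -z); pixel columns grow to the right and rows downward; lengths in m; the calibration is good to about 2 mm. A picture is of the moment at which its call begins: read the wrist's pose just before it.
- job_done(): hands the job in, once; it reports no verdict.
The state is a dict: "clock": time; "joints": joint angles; "qvel": joint speeds; "joint_efforts": joint torques, N m; "eef_pos": TCP position; "tcp_rot": TCP orientation; "force": force on the tool from outside, world axes, zero at the start; "ft_torque": the same for the moment, N m; "grip_width": finger opening in m.
Only numpy, scipy, OpenCV 4.12 (cv2) and the standard library are available. Lean on these libraries where they do the work, as an engineer would, in place of code of your own. Each camera call takes 0.05 s, during which the arm holds its last target.

## Working session

There is one attempt and no reset: what is moved stays moved. The work goes in short steps, Python scripts to look and compute and a tool call to move; the robot and the scene stay as the last step left them, time stands still between calls to the robot, and variables do not carry over. Pictures are saved under pics/ and viewed, and the job is handed in when it is done.

Besides the shell and the picture viewer there is one more tool, called after "Call:" as name(argument=value, ...) on one line, values as JSON. move_arm: Moves the arm, as the interface text tells. Its arguments: {"type":"object","properties":{"increments":{"type":"array","items":{"type":"object","properties":{"translation":{"type":"array","items":{"type":"number"}},"turn":{"type":"array","items":{"type":"number"}}}}},"fingers":{"type":"number"},"force":{"type":"number"}},"required":["increments"]}

```bash
ls; mkdir -p pics; cat > h.py <<'E'
import numpy as np,cv2
from cell import observe,grab_frame,job_done
from scipy.spatial.transform import Rotation as R
def T_tool(s):
    q=s['tcp_rot'];T=np.eye(4);T[:3,:3]=R.from_quat([q[1],q[2],q[3],q[0]]).as_matrix();T[:3,3]=s['eef_pos'];return T
def cam(name):
    s=observe();f=grab_frame(name)
    f['W']=T_tool(s)@np.array(f['hand_eye']) if 'hand_eye' in f else np.array(f['world_from_camera'])
    return f
def ray(f,u,v):
    K=np.array(f['K']);k=f['k1'];p=np.array([(u-K[0,2])/K[0,0],(v-K[1,2])/K[1,1]]);x=p.copy()
    for _ in range(30): x=p/(1+k*(x@x))
    d=np.array([x[0],-x[1],-1]);return f['W'][:3,3],f['W'][:3,:3]@d
def onz(f,u,v,z):
    o,d=ray(f,u,v);return o+d*(z-o[2])/d[2]
def depthpt(f,u,v):
    o,d=ray(f,u,v);return o+d*f['range_z'][int(round(v)),int(round(u))]
def save(f,n): cv2.imwrite('pics/'+n,cv2.cvtColor(f['frame'],cv2.COLOR_RGB2BGR))
def proj(f,P):
    c=np.linalg.inv(f['W'])@np.r_[P,1];x=np.array([c[0],-c[1]])/-c[2];x=x*(1+f['k1']*(x@x));K=np.array(f['K']);return K[0,0]*x[0]+K[0,2],K[1,1]*x[1]+K[1,2]
E
python3 - <<'E'
from h import *
s=observe();print(s)
import pickle
for n in ['scene','top','wrist']:
    f=cam(n);save(f,n+'0.png');pickle.dump(f,open(n+'0.pkl','wb'));print(n,f['K'],f['k1'],f['W'].round(3))
E
```

```text
pics
{'clock': 0.0, 'joints': array([-1.44700412,  0.39920587,  0.04505601,  1.53788459, -0.01866962,
        1.20688555, -0.05070533]), 'qvel': array([-1.75967611e-03,  8.59226842e-04, -4.53060767e-04,  6.93876852e-05,
        1.24511617e-03, -1.14762177e-03, -6.89544786e-04]), 'joint_efforts': array([-4.48572746e-04, -4.75128579e+01,  1.36431523e+00, -2.54219878e+01,
        1.15573767e-02,  9.48087807e-03, -8.02280375e-07]), 'eef_pos': array([0.14347782, 0.6332895 , 0.21565294]), 'tcp_rot': array([-2.25632611e-05,  1.11117552e-01,  9.93806785e-01, -9.80999111e-04]), 'force': array([ 0.20034656,  0.24314526, -0.03873036]), 'ft_torque': array([0.03460124, 0.01725538, 0.0253935 ]), 'grip_width': 0.08561124555821936}
scene [[402.86487819   0.         251.60956732]
 [  0.         402.86487819 186.71773567]
 [  0.           0.           1.        ]] -0.0181315052998227 [[-0.472 -0.583  0.662  1.285]
 [ 0.882 -0.313  0.353  0.334]
 [ 0.002  0.75   0.661  0.765]
 [ 0.     0.     0.     1.   ]]
top [[402.27008357   0.         249.74746346]
 [  0.         402.27008357 199.11023226]
 [  0.           0.           1.        ]] -0.04382285406687704 [[ 0.029  0.975 -0.222  0.337]
 [-1.     0.028 -0.008 -0.049]
 [-0.002  0.222  0.975  1.237]
 [ 0.     0.     0.     1.   ]]
wrist [[314.14204037   0.         250.18225246]
 [  0.         314.14204037 197.95181696]
 [  0.           0.           1.        ]] -0.03787938664346086 [[ 0.221 -0.928 -0.301  0.066]
 [ 0.975  0.209  0.071  0.651]
 [-0.003 -0.309  0.951  0.373]
 [ 0.     0.     0.     1.   ]]
```

View pics/scene0.png

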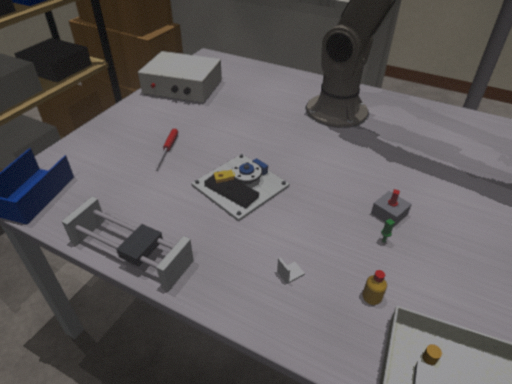

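View pics/top0.png

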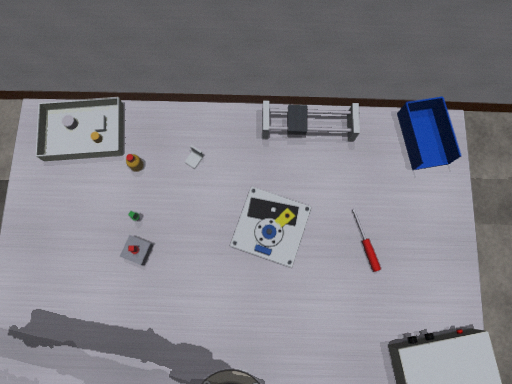

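View pics/wrist0.png

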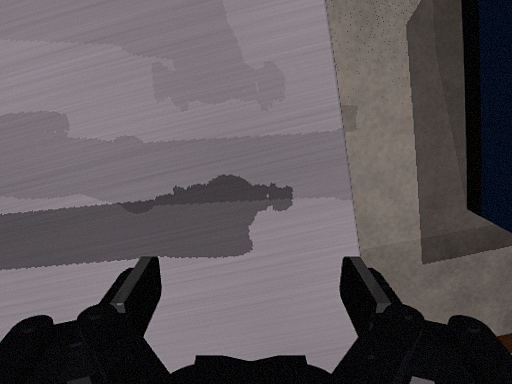

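Scene: the red pin sits in the grey stand at top (133,249). The green-headed pin at (133,215) and the oil bottle's red cap at (131,158) are look-alikes. The tensioner is around (270,230), with its yellow lug at (285,218). Next I'll measure and enlarge.

```bash
python3 - <<'E'
from h import *
import pickle
t=pickle.load(open('top0.pkl','rb'));s=pickle.load(open('scene0.pkl','rb'))
def crop(f,x,y,w,h,k): return cv2.resize(cv2.cvtColor(f['frame'],cv2.COLOR_RGB2BGR)[y:y+h,x:x+w],None,fx=k,fy=k,interpolation=cv2.INTER_CUBIC)
a=crop(t,105,195,60,80,5);b=crop(t,220,180,100,95,4);
cv2.imwrite('pics/c1.png',np.hstack([np.pad(a,((0,0),(0,0),(0,0))),np.pad(b,((0,20),(0,0),(0,0)))]))
a=crop(s,360,170,80,80,4);b=crop(s,185,145,110,80,4);cv2.imwrite('pics/c2.png',np.hstack([a,b]))
def masks(f):
    hsv=cv2.cvtColor(f['frame'],cv2.COLOR_RGB2HSV);o={}
    o['red']=cv2.inRange(hsv,(0,150,70),(6,255,255))|cv2.inRange(hsv,(172,150,70),(180,255,255))
    o['blue']=cv2.inRange(hsv,(105,120,40),(125,255,255))
    o['yellow']=cv2.inRange(hsv,(20,150,80),(32,255,255))
    o['green']=cv2.inRange(hsv,(45,100,40),(85,255,255))
    return o
for n,f in(('top',t),('scene',s)):
  for k,m in masks(f).items():
    N,L,st,c=cv2.connectedComponentsWithStats(m)
    for i in range(1,N):
      if st[i,4]>12: print(n,k,c[i].round(1),st[i].tolist(),depthpt(f,*c[i]).round(3))
E
```

```text
top red [129.4 157. ] [127, 154, 6, 7, 34] [0.718 0.327 0.087]
top red [371.  255.1] [363, 239, 17, 32, 244] [ 0.45  -0.409  0.027]
top red [131.9 249.2] [129, 246, 9, 8, 36] [0.442 0.295 0.082]
top red [459.6 331. ] [457, 329, 6, 5, 20] [ 0.238 -0.648  0.055]
top blue [427.8 132.8] [398, 96, 63, 74, 3167] [ 0.858 -0.619  0.005]
top blue [268.8 231.4] [262, 225, 14, 14, 125] [ 0.509 -0.099  0.057]
top blue [262.6 249.3] [255, 245, 16, 10, 93] [ 0.457 -0.082  0.041]
top yellow [ 94.6 135.6] [91, 132, 8, 8, 41] [0.805 0.464 0.034]
top yellow [133.6 161.8] [126, 155, 14, 13, 80] [0.711 0.321 0.063]
top yellow [284.7 217.1] [276, 208, 19, 19, 175] [ 0.556 -0.147  0.043]
top green [133.1 215.3] [129, 211, 10, 9, 44] [0.544 0.305 0.068]
scene red [170.7 137.5] [165, 130, 12, 17, 86] [ 0.456 -0.404  0.024]
scene red [395.8 191.8] [394, 190, 5, 4, 15] [0.449 0.301 0.084]
scene red [379.5 274.2] [376, 271, 8, 8, 51] [0.72  0.331 0.085]
scene blue [25.6  1.5] [12, 0, 29, 6, 93] [ 0.078 -1.477  0.194]
scene blue [ 25.3 188. ] [0, 148, 66, 76, 2923] [ 0.834 -0.641  0.002]
scene blue [260.5 163.3] [255, 160, 12, 8, 33] [ 0.457 -0.079  0.04 ]
scene blue [246.3 169.1] [240, 165, 13, 8, 52] [ 0.515 -0.094  0.054]
scene blue [ 61.8 181.9] [59, 179, 7, 8, 16] [ 0.776 -0.55   0.018]
scene yellow [223.  174.9] [214, 171, 19, 9, 105] [ 0.56  -0.143  0.047]
scene yellow [376.4 285.6] [368, 277, 18, 16, 157] [0.732 0.332 0.061]
scene yellow [434.2 353. ] [432, 347, 6, 12, 25] [0.809 0.469 0.035]
scene green [389.8 221.6] [386, 219, 8, 6, 31] [0.548 0.312 0.073]
```

View pics/c1.png

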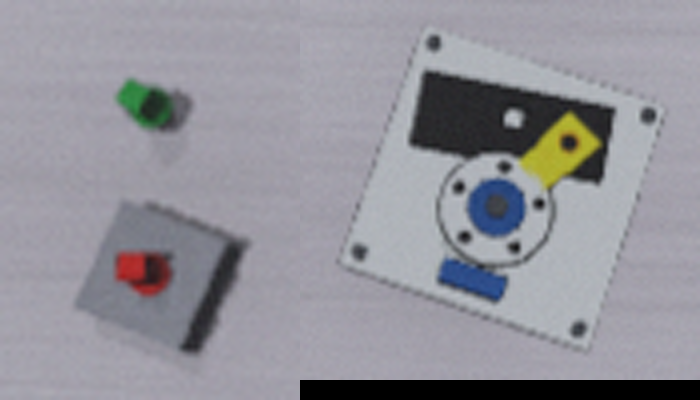

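View pics/c2.png

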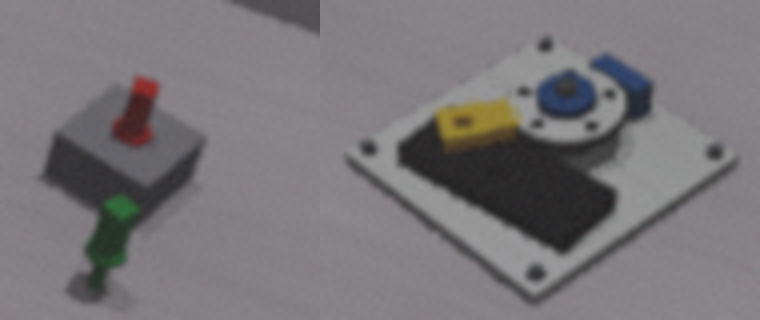

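The enlarged crop confirms that the red pin is the one in the stand and the green one stands free on the table. The slot also shows as a bright spot in the black plate, at about top (273.5,209.5). Now the tensioner and stand geometry.

```bash
python3 - <<'E'
from h import *
import pickle
t=pickle.load(open('top0.pkl','rb'));s=pickle.load(open('scene0.pkl','rb'))
# base plate screws (top crop coords -> px), on z=.012
sc=[(433,42),(648,116),(578,329),(359,252)]
P=[onz(t,(x-300)/4+220-.4,y/4+180-.4,.014) for x,y in sc]
print('screws top',np.round(P,4).tolist())
c=np.mean(P,0);print('mean',c)
# scene crop
sc2=[(714,152),(545,45),(369,148),(536,272)]
P2=[onz(s,(x-320)/4+185-.4,y/4+145-.4,.014) for x,y in sc2];print('screws scene',np.round(P2,4).tolist(),np.mean(P2,0))
print('hub top',onz(t,268.8,231.4,.060),'scene',onz(s,246.3,169.1,.058))
g=(t['frame'].min(2)); 
sub=g[202:218,266:282];print(sub)
for z in(.012,.03):print('slot',onz(t,273.2,209.2,z))
print('lug hole',onz(t,(569-300)/4+220-.4,142/4+180-.4,.044),onz(s,(463-320)/4+185-.4,121/4+145-.4,.044))
# stand corners top on z=.04
sd=[(122,204),(242,240),(186,348),(77,305)]
Q=[onz(t,x/5+105-.4,y/5+195-.4,.04) for x,y in sd];print('stand',np.round(Q,3).tolist(),np.mean(Q,0))
print('pin head',onz(t,131.9-.7,248.6,.082),onz(s,(145-0)/4+360-.4,86/4+170-.4,.082))
E
```

```text
screws top [[0.6444, -0.0481, 0.014], [0.5901, -0.2165, 0.014], [0.4246, -0.1636, 0.014], [0.478, 0.0037, 0.014]]
mean [ 0.5342987  -0.10611893  0.014     ]
screws scene [[0.4756, 0.0039, 0.014], [0.4226, -0.164, 0.014], [0.5884, -0.2151, 0.014], [0.6406, -0.0484, 0.014]] [ 0.53181575 -0.10587988  0.014     ]
hub top [ 0.50872691 -0.09862108  0.06      ] scene [ 0.51931442 -0.09143122  0.058     ]
[[ 43  40  37  41  37  40  41  53  54  98 108 131 142 141 161 160]
 [ 43  39  40  40  39  37  39  35  39  38  38  38  53  56  99 108]
 [ 40  39  42  43  44  39  40  38  40  39  39  35  37  37  37  41]
 [ 40  37  38  43  37  38  34  36  37  39  36  42  42  44  41  39]
 [ 38  40  41  37  38  35  36  33  34  32  38  39  45  41  40  41]
 [ 38  39  43  42  38  52 107 115  90  63  33  33  40  39  37  42]
 [ 38  41  42  39  38 110 165 176 151 109  52  33  39  39  41  41]
 [ 42  37  41  43  38 154 177 175 166 120  58  42  38  39  39  37]
 [ 41  40  38  38  40 141 164 174 174  96  40  39  41  39  40  37]
 [ 36  40  42  40  37  92 105 130 144  78  41  39  38  38  42  40]
 [ 40  39  42  42  41  37  38  42  48  38  40  42  39  39  38  41]
 [ 37  37  40  39  42  40  40  37  43  38  39  37  43  39  34  45]
 [ 37  42  37  42  38  42  41  37  33  40  37  39  37  48  40  45]
 [ 38  40  36  39  41  38  37  38  39  39  42  37  36  41  45  50]
 [ 39  40  38  41  40  40  43  40  36  41  40  41  44  42  47  49]
 [ 34  34  45  47  43  40  34  39  37  41  41  44  45  46  47  46]]
slot [ 0.58562393 -0.11296771  0.012     ]
slot [ 0.5819664  -0.11203362  0.03      ]
lug hole [ 0.56216316 -0.15277737  0.044     ] [ 0.56098555 -0.15150541  0.044     ]
stand [[0.487, 0.32, 0.04], [0.468, 0.246, 0.04], [0.403, 0.274, 0.04], [0.426, 0.341, 0.04]] [0.44570098 0.29531824 0.04      ]
pin head [0.44369206 0.2971621  0.082     ] [0.4432203  0.30002656 0.082     ]
```

Call:
move_arm(increments=[{"translation": [-3, -2.1, 0.2]}, {"translation": [-7.5, -5.3, 0.3]}, {"translation": [-12, -8.5, 0.5]}, {"translation": [-16.5, -11.7, 0.7]}, {"translation": [-21, -14.9, 0.9]}, {"translation": [-25.5, -18.1, 1.0]}, {"translation": [-30, -21.3, 1.2]}, {"translation": [-34, -24.1, 1.4]}, {"translation": [-36.7, -26, 1.5]}, {"translation": [-36.7, -26, 1.5]}], fingers=8.5, force=40)

```text
validation failed for argument at $.in...
```

```bash
python3 - <<'E'
from h import *
s=observe();print(s['clock'],s['eef_pos'],s['tcp_rot'],s['joints'].round(2),s['qvel'].round(3))
f=cam('wrist');import pickle;pickle.dump(f,open('w1.pkl','wb'));save(f,'w1.png')
hsv=cv2.cvtColor(f['frame'],cv2.COLOR_RGB2HSV)
m=cv2.inRange(hsv,(0,150,60),(6,255,255))|cv2.inRange(hsv,(172,150,60),(180,255,255))
N,L,st,c=cv2.connectedComponentsWithStats(m)
for i in range(1,N):
  if st[i,4]>30:print(c[i],st[i])
E
```

```text
0.15 [0.14350403 0.63347177 0.21591802] [-1.18568241e-05  1.11115359e-01  9.93807253e-01 -7.21638082e-04] [-1.45  0.4   0.05  1.54 -0.02  1.21 -0.05] [ 0.001 -0.002  0.001 -0.004  0.002  0.    -0.001]
```

View pics/w1.png

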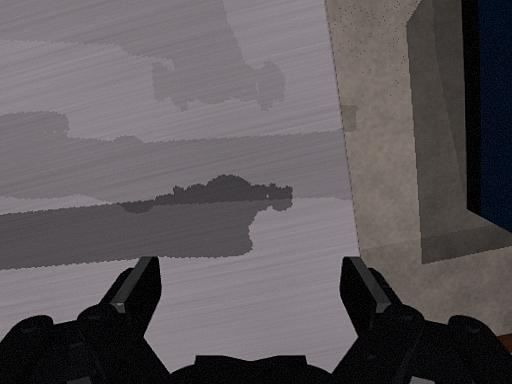

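The call was refused, probably because each row needs a "turn". I'll repeat it with one.

Call:
move_arm(increments=[{"translation": [-3, -2.1, 0.2], "turn": [0, 0, 0]}, {"translation": [-7.5, -5.3, 0.3], "turn": [0, 0, 0]}, {"translation": [-12, -8.5, 0.5], "turn": [0, 0, 0]}, {"translation": [-16.5, -11.7, 0.7], "turn": [0, 0, 0]}, {"translation": [-21, -14.9, 0.9], "turn": [0, 0, 0]}, {"translation": [-25.5, -18.1, 1.0], "turn": [0, 0, 0]}, {"translation": [-30, -21.3, 1.2], "turn": [0, 0, 0]}, {"translation": [-34, -24.1, 1.4], "turn": [0, 0, 0]}, {"translation": [-36.7, -26, 1.5], "turn": [0, 0, 0]}, {"translation": [-36.7, -26, 1.5], "turn": [0, 0, 0]}], fingers=8.5, force=40)

```text
clock: 1.45
eef_pos: [0.4461, 0.2961, 0.2016]
tcp_rot: [0.0, 0.114, 0.993, -0.001]
force: [0.1, 0.1, 0.4]
grip_width: 0.0847
```

```bash
cat >> h.py <<'E'
def redmask(f):
    hsv=cv2.cvtColor(f['frame'],cv2.COLOR_RGB2HSV)
    return cv2.inRange(hsv,(0,140,50),(7,255,255))|cv2.inRange(hsv,(170,140,50),(180,255,255))
E
python3 - <<'E'
from h import *
s=observe();print(s['clock'],s['eef_pos'],s['tcp_rot'],s['joints'].round(2),s['qvel'].round(3))
f=cam('wrist');import pickle;pickle.dump(f,open('w1.pkl','wb'));save(f,'w1.png')
N,L,st,c=cv2.connectedComponentsWithStats(redmask(f))
for i in range(1,N):
  if st[i,4]>30:print(c[i],st[i])
E
```

```text
1.45 [0.44610891 0.29611676 0.20163691] [ 3.94602207e-04  1.14256546e-01  9.93451064e-01 -5.18934861e-04] [-0.9   0.21  0.28  1.84 -0.06  1.1   0.74] [-0.038 -0.001 -0.061 -0.002 -0.031  0.001 -0.017]
[254.74291115 177.07372401] [243 162  24  32 529]
```

View pics/w1.png

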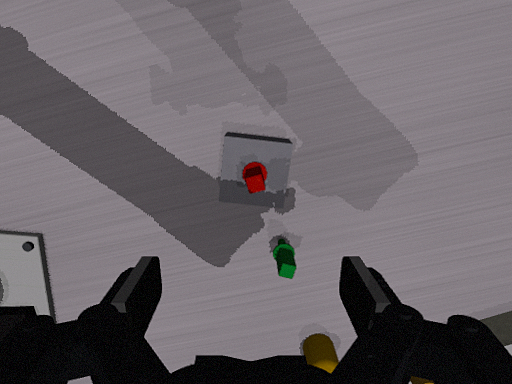

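Red pin at about (255,178) in the wrist view, grip top face near (257,187). The green pin at (285,262) stands clear. Enlarging.

```bash
python3 - <<'E'
from h import *
import pickle
f=pickle.load(open('w1.pkl','rb'))
im=cv2.cvtColor(f['frame'],cv2.COLOR_RGB2BGR)[150:210,215:295]
cv2.imwrite('pics/w1c.png',cv2.resize(im,None,fx=9,fy=9,interpolation=cv2.INTER_CUBIC))
hsv=cv2.cvtColor(f['frame'],cv2.COLOR_RGB2HSV)
print(hsv[160:196,242:268,2])
E
```

```text
[[ 98  99 103 103 103  98 103  98 107 103 104 104 109 106 108 108 110 111
  111  99 103 111 110 109 108 107]
 [ 97  98 101 102 102 103 103 109 110 103  79  81  76  79  78  89  94 112
  104 100 103 113 114 111 108 111]
 [ 88  92  91  98 104 108 101  85  85  97  96 114 115  99  92  91  71  81
   79  93 103 102  99 104 110 109]
 [ 84  83  84  92 106 101  92  98 103 120 125 137 140 128 124 120 113 120
  102  77  95 103  98  96 104 102]
 [ 87  86  84  89  87  81 115 125 128 127 125 124 125 126 128 128 135 144
  141 110  85  88 100  98  93  93]
 [ 82  94  87  74  75 107 129 124 123 123 123 126 125 127 131 123 108 118
  140 143 117  80  89  99  96  98]
 [ 89  93  73  86 112 130 126 125 128 129 130 125 108 105  97  85  63  69
  112 151 142 124  92  83 100  97]
 [ 99  91  72 123 133 127 129 127 117 105 101  89  66  62  39  45  44  40
   77 129 146 145 127  85 106  98]
 [101  91 109 129 124 108 110  87  78  65  47  44  45  45  54  54  51  45
   63 109 147 142 136 113  88  97]
 [ 79  84 140 118  83  60  56  42  43  46  54  48  55  47  52  52  54  45
   55  99 148 144 145 133  88 101]
 [ 60  87 
[... 2124 characters left out ...]
32 141 143
  140 142 135 138 131 103 116 112]
 [ 66  68  65  69  73  64  50  71  98 147 141 140 140 142 153 149 150 149
  137 118  99  91 100 105 117 112]
 [ 60  64  69  65  61  66  55  69  91 111 120 143 136 136 148 132 116  97
   95  72  60  70  87 116  86  91]
 [ 69  65  66  60  67  70  66  70  73  69  88 122 103  95  98  77  58  63
   70  71  70  65  78  85  64  63]
 [ 63  68  65  69  68  62  65  68  63  56  65  74  63  66  72  64  71  72
   69  68  67  65  68  68  60  67]
 [ 70  63  71  62  67  64  65  65  65  64  68  70  67  67  62  70  64  65
   69  66  66  62  67  67  66  65]
 [ 62  65  63  64  65  66  66  68  69  64  68  63  69  66  68  68  68  68
   67  64  68  65  67  67  65  71]]
```

View pics/w1c.png

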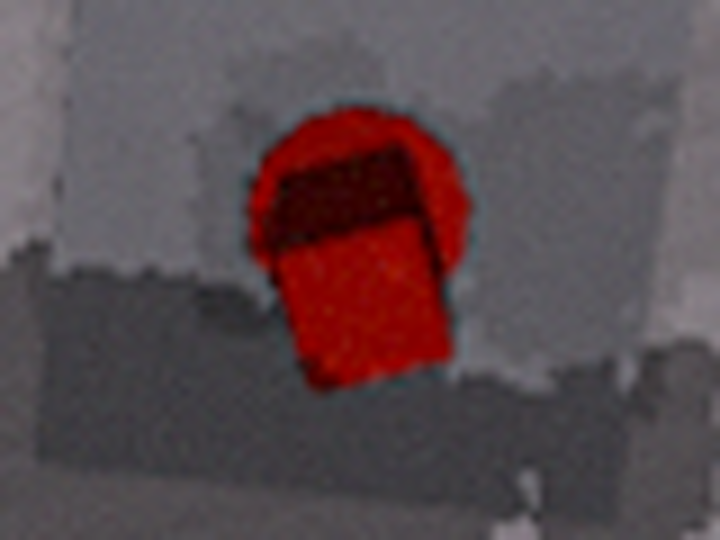

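```bash
python3 - <<'E'
from h import *
import pickle
f=pickle.load(open('w1.pkl','rb'))
px=lambda x,y:((x+.5)/9+215-.5,(y+.5)/9+150-.5)
P=np.array([onz(f,*px(*c),.082) for c in [(272,250),(418,212),(452,352),(312,390)]])
print(P.round(4),P.mean(0),'sides',[np.linalg.norm(P[i]-P[i-1]).round(4) for i in range(4)],[np.degrees(np.arctan2(*(P[i]-P[i-1])[1::-1])).round(1) for i in range(4)])
print('collar',onz(f,*px(358,211),.044), onz(f,*px(248,211),.044), onz(f,*px(468,211),.044))
print('depth top',depthpt(f,*px(362,300)))
s=observe();print('tool y ang',np.degrees(np.arctan2(*T_tool(s)[:2,1][::-1])),'W',f['W'].round(3))
E
```

```text
[[0.4361 0.2924 0.082 ]
 [0.4356 0.3076 0.082 ]
 [0.4507 0.3078 0.082 ]
 [0.4514 0.293  0.082 ]] [0.44345035 0.30022088 0.082     ] sides [np.float64(0.0153), np.float64(0.0152), np.float64(0.0151), np.float64(0.0149)] [np.float64(-177.9), np.float64(91.9), np.float64(0.8), np.float64(-87.2)]
collar [0.44312808 0.30012835 0.044     ] [0.44028035 0.28788506 0.044     ] [0.44597269 0.3123716  0.044     ]
depth top [0.44333966 0.30009457 0.08168113]
tool y ang 77.07824411666971 W [[ 0.227 -0.926 -0.301  0.369]
 [ 0.974  0.215  0.072  0.314]
 [-0.002 -0.31   0.951  0.359]
 [ 0.     0.     0.     1.   ]]
```

Pin axis at (0.4433, 0.3001), agreeing with the top and scene views within 3 mm. The grip is square to about 2°. Next I descend with a -0.25 rad turn, then close.

Call:
move_arm(increments=[{"translation": [0.2, 0.2, 1.5], "turn": [0, 0, -0.09]}, {"translation": [0.36, 0.33, 4], "turn": [0, 0, -0.18]}, {"translation": [0.36, 0.33, 7], "turn": [0, 0, -0.25]}, {"translation": [0.36, 0.33, 9.5], "turn": [0, 0, -0.25]}, {"translation": [0.36, 0.33, 11.5], "turn": [0, 0, -0.25]}, {"translation": [0.36, 0.33, 12.8], "turn": [0, 0, -0.25]}, {"translation": [0.36, 0.33, 13.5], "turn": [0, 0, -0.25]}, {"translation": [0.36, 0.33, 13.5], "turn": [0, 0, -0.25]}], fingers=6)

```text
clock: 2.5
eef_pos: [0.4411, 0.3037, 0.0667]
tcp_rot: [-0.0, -0.014, 1.0, 0.0]
force: [-0.2, -0.7, 0.3]
grip_width: 0.0601
```

```bash
python3 - <<'E'
from h import *
s=observe();print(s['clock'],s['eef_pos'],s['tcp_rot'],s['force'],s['grip_width'])
f=cam('wrist');save(f,'w2.png')
E
```

```text
2.5 [0.44110613 0.3036944  0.06666576] [-1.02689418e-04 -1.39235962e-02  9.99903056e-01  4.11142872e-05] [-0.21200299 -0.70785842  0.33915771] 0.06013018461817323
```

View pics/w2.png

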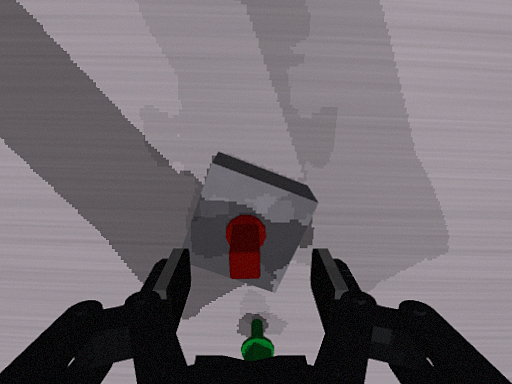

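The pin is between the jaws, slightly left of centre (245 against 250). I'll correct by -2.2 mm in tool x and -3.6 mm in tool y, then close.

Call:
move_arm(increments=[{"translation": [-0.21, -0.37, 0], "turn": [0, 0, 0]}, {"translation": [-0.21, -0.37, 0], "turn": [0, 0, 0]}])

```text
clock: 2.8
eef_pos: [0.4442, 0.2994, 0.0673]
tcp_rot: [0.001, -0.013, 1.0, 0.0]
force: [0.4, -0.4, -0.1]
grip_width: 0.0602
```

Call:
move_arm(increments=[{"translation": [0, 0, 0], "turn": [0, 0, 0]}, {"translation": [0, 0, 0], "turn": [0, 0, 0]}, {"translation": [0, 0, 0], "turn": [0, 0, 0]}, {"translation": [0, 0, 0], "turn": [0, 0, 0]}, {"translation": [0, 0, 0], "turn": [0, 0, 0]}, {"translation": [0, 0, 0], "turn": [0, 0, 0]}], fingers=1, force=40)

```text
clock: 3.55
eef_pos: [0.4436, 0.3, 0.0669]
tcp_rot: [0.0, -0.014, 1.0, 0.0]
force: [-0.6, 0.2, 2.4]
grip_width: 0.012
```

```bash
python3 - <<'E'
from h import *
s=observe();print(s['clock'],s['eef_pos'],s['tcp_rot'],s['force'],s['grip_width'],s['joints'].round(2))
E
```

```text
3.55 [0.44362898 0.29997745 0.06689398] [ 1.49206423e-04 -1.36639297e-02  9.99906600e-01  2.58229195e-04] [-0.59883203  0.22694152  2.37911025] 0.011955229647458319 [-0.85  0.37  0.21  1.97 -0.11  0.82  1.02]
```

The opening reads 12 mm, but the grip is 16 mm wide. I'll look before lifting.

```bash
python3 - <<'E'
from h import *
f=cam('wrist');s=observe();print(s['grip_width'],s['force'])
cv2.imwrite('pics/w3.png',cv2.resize(cv2.cvtColor(f['frame'],cv2.COLOR_RGB2BGR)[180:384,130:370],None,fx=3,fy=3,interpolation=cv2.INTER_CUBIC)[:600])
E
```

```text
0.012562080705695824 [-0.65154912  0.32936373  1.88815165]
```

View pics/w3.png

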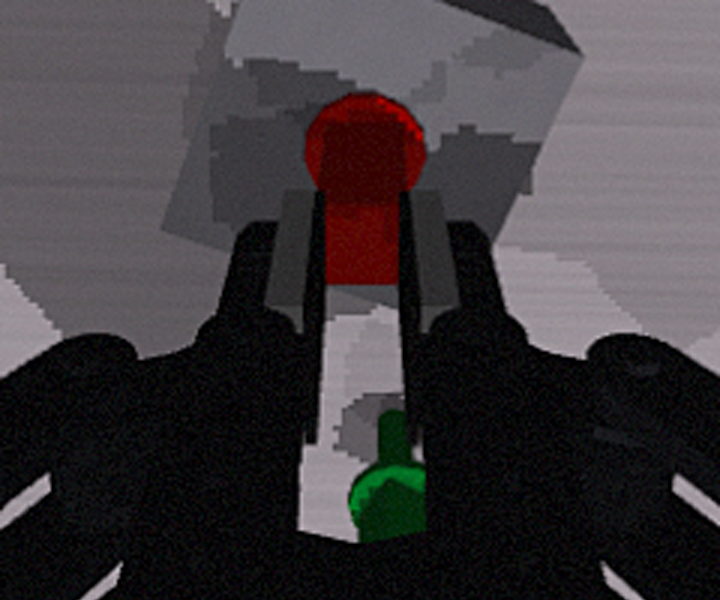

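The pads hold both sides of the red grip squarely, and the collar is still on the stand at crop (365,150). The width reading is just biased. Lifting.

Call:
move_arm(increments=[{"translation": [0, 0, -0.6], "turn": [0, 0, 0]}, {"translation": [0, 0, -1.8], "turn": [0, 0, 0]}, {"translation": [0, 0, -3.6], "turn": [0, 0, 0]}, {"translation": [0, 0, -6], "turn": [0, 0, 0]}, {"translation": [0, 0, -8.5], "turn": [0, 0, 0]}, {"translation": [0, 0, -11], "turn": [0, 0, 0]}, {"translation": [0, 0, -13], "turn": [0, 0, 0]}, {"translation": [0, 0, -13.3], "turn": [0, 0, 0]}])

```text
clock: 4.6
eef_pos: [0.4445, 0.3001, 0.2017]
tcp_rot: [0.001, -0.013, 1.0, 0.001]
force: [0.3, -0.7, -0.9]
grip_width: 0.0122
```

Call:
move_arm(increments=[{"translation": [-0.6, -2.5, 0], "turn": [0, 0, 0]}, {"translation": [-1.8, -8, 0], "turn": [0, 0, 0]}, {"translation": [-3, -13.5, 0], "turn": [0, 0, 0]}, {"translation": [-4.2, -19, 0], "turn": [0, 0, 0]}, {"translation": [-5.5, -24.5, 0], "turn": [0, 0, 0]}, {"translation": [-6.8, -30, 0], "turn": [0, 0, 0]}, {"translation": [-8.1, -35.5, 0], "turn": [0, 0, 0]}, {"translation": [-9.3, -41, 0], "turn": [0, 0, 0]}, {"translation": [-10.2, -44.5, 0], "turn": [0, 0, 0]}, {"translation": [-10.5, -45.6, 0], "turn": [0, 0, 0]}])

```text
clock: 5.85
eef_pos: [0.5601, -0.1562, 0.199]
tcp_rot: [-0.001, -0.011, 1.0, -0.001]
force: [-0.5, -0.5, -0.1]
grip_width: 0.012
```

Call:
move_arm(increments=[{"translation": [0, 0, 0], "turn": [0, 0, 0]}, {"translation": [0, 0, 0], "turn": [0, 0, 0]}])

```text
clock: 6.1
eef_pos: [0.5608, -0.1509, 0.1993]
tcp_rot: [-0.0, -0.015, 1.0, 0.001]
force: [0.6, -0.3, -0.3]
grip_width: 0.0122
```

```bash
python3 - <<'E'
from h import *
import pickle
s=observe();print(s['clock'],s['eef_pos'],s['tcp_rot'],s['force'],s['grip_width'],s['joints'].round(2))
f=cam('wrist');save(f,'w4.png');pickle.dump(f,open('w4.pkl','wb'))
E
```

```text
6.1 [ 0.56077772 -0.15088157  0.19925825] [-4.25272519e-04 -1.50511372e-02  9.99886284e-01  8.37055012e-04] [ 0.56023049 -0.34971846 -0.25254452] 0.01222926014190116 [-0.23  0.32  0.53  1.74 -0.18  1.13  1.95]
```

View pics/w4.png

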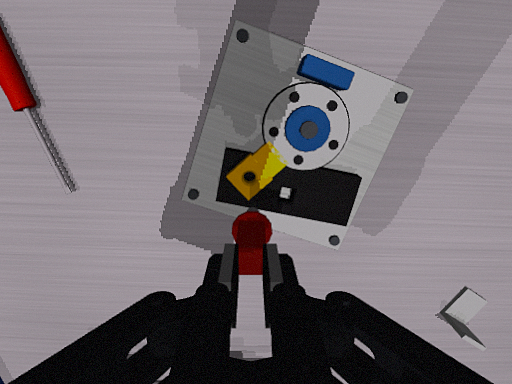

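The wrist view shows the lug hole at (250,177), the slot at (286,193), the hub at (308,129) and the held pin's collar at (252,230). Measuring these finely.

```bash
python3 - <<'E'
from h import *
import pickle
f=pickle.load(open('w4.pkl','rb'));g=f['frame'].max(2).astype(int)
print(g[168:186,240:260]);print(g[184:203,276:297])
im=cv2.cvtColor(f['frame'],cv2.COLOR_RGB2BGR)[120:240,210:310]
cv2.imwrite('pics/w4c.png',cv2.resize(im,None,fx=5,fy=5,interpolation=cv2.INTER_CUBIC))
hsv=cv2.cvtColor(f['frame'],cv2.COLOR_RGB2HSV)
# blue hub
m=cv2.inRange(hsv,(105,120,40),(125,255,255));N,L,st,c=cv2.connectedComponentsWithStats(m)
for i in range(1,N):
  if st[i,4]>100:
    cn=cv2.findContours((L==i).astype(np.uint8),0,2)[0][0];print('blue',st[i],cv2.fitEllipse(cn),onz(f,*cv2.fitEllipse(cn)[0],.060))
for n,(u,v) in dict(s1=(242,36),s2=(401,97.5),s3=(334.5,240.5),s4=(193.5,194.5)).items(): print(n,onz(f,u,v,.013))
E
```

```text
[[145 139 144 141 141 141 142 141 143 146 142 140 144 144 140 144 142 143
  141 142]
 [143 143 142 144 141 142 144 145 140 142 136 142 148 144 141 140 141 141
  141 141]
 [137 140 143 140 143 144 134 125 119 122 125 123 129 136 146 142 140 145
  142 143]
 [141 140 143 143 133 126 110  84  82  78  78  86 101 123 132 140 144 142
  144 146]
 [142 143 143 124 102  85  64  37  34  19  20  35  65  92 119 127 141 145
  142 145]
 [140 143 133 103  77  47   8   0  21  15  15  18  20  44  94 119 129 145
  142 146]
 [147 139 123  96  46  16  14  24  20  15   8  18  17  21  48 104 123 140
  147 141]
 [142 133  98  83   1  16  22  18  26  11  26  21  11  11   8  74 124 129
  142 144]
 [144 127  88  78  23  19  10  15   8  16  15  20  13  13   0  69 119 128
  148 140]
 [141 130  90  75  10   6   9  16  18  15  10   4   0   9  15  71 111 124
  148 141]
 [145 122  90  80  45   6  10   9  16  11  18   8  15   2  27  76 121 132
  148 143]
 [145 126  97  99  50  25  11   0   2  19   4  20  12  37  54  81 109 114
  129 121]
 [146 132  98 105  69  52  47  24   0  10  17  25  38  62  65  81  92  96
  124 
[... 1927 characters left out ...]
0
   24  23  25]
 [ 21  15   7   3   9  13  12   0  16   4  16  16   6  14   4   2  14  17
   25  25  29]
 [ 18  14  13  17  21  17  18  17  16  22  10  12   8  11  14  17  22  19
   28  27  29]]
blue [ 300   54   54   36 1031] ((326.50164794921875, 71.66725158691406), (21.78048324584961, 62.27192306518555), 111.55834197998047) [ 0.45798999 -0.08693022  0.06      ]
blue [ 285  105   45   47 1352] ((307.0888977050781, 128.1548309326172), (43.22068786621094, 45.342647552490234), 32.946067810058594) [ 0.5077725  -0.10013706  0.06      ]
s1 [ 0.42373189 -0.16367537  0.013     ]
s2 [0.47660345 0.00526253 0.013     ]
s3 [ 0.64366715 -0.0470302   0.013     ]
s4 [ 0.59049126 -0.21558719  0.013     ]
```

View pics/w4c.png

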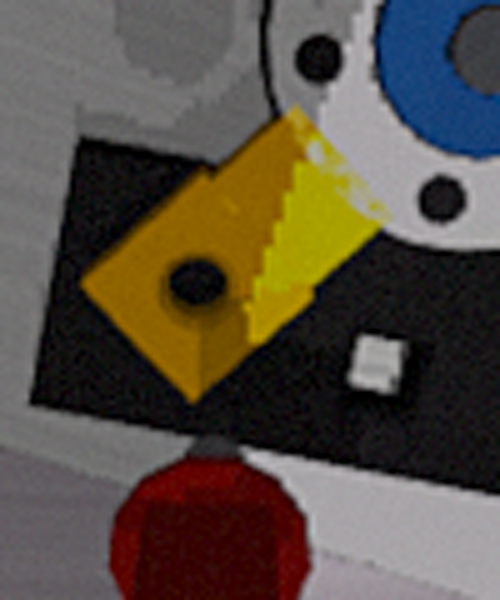

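```bash
python3 - <<'E'
from h import *
import pickle
f=pickle.load(open('w4.pkl','rb'))
h=onz(f,249.2,177.,.044);print('hole',h)
A=np.array([.5097,-.0978])
d=h[:2]-A;print('r',np.hypot(*d),'q',np.arctan2(d[1],d[0])+.5+.3035)
t=onz(f,284.5,187.3,.03);b=onz(f,284.5,197.5,.012);l=onz(f,279.7,193,.03);r=onz(f,289.7,192,.012)
print(t,b,l,r)
c=(t+b+l+r)/4;print('slot',c, np.linalg.norm(t[:2]-b[:2]),np.linalg.norm(l[:2]-r[:2]))
for p in ((t+b)/2,(l+r)/2,c):
  d=p[:2]-A;print('r',np.hypot(*d),'q',np.arctan2(d[1],d[0])+.8035)
# held pin: collar ellipse/ tip
for u,v,z in((252,209,0),):
  pass
s=observe();T=T_tool(s)
for dz in(.0,.025,.05): # predicted pixel of pin axis
  print(dz,proj(f,T[:3,3]+T[:3,2]*dz))
m=redmask(f);N,L,st,cc=cv2.connectedComponentsWithStats(m);i=1+st[1:,4].argmax();print(st[i],cc[i])
for v in range(208,240,3):
  x=np.where(m[v,200:310])[0];print(v,x.min()+200 if len(x) else 0,x.max()+200 if len(x) else 0)
g=f['frame'].max(2);print(g[203:214,240:266])
E
```

```text
hole [ 0.56015001 -0.15245914  0.044     ]
r 0.07438295692772666 q -0.021922095985302925
[ 0.57398904 -0.11386837  0.03      ] [ 0.59130728 -0.11087535  0.012     ] [ 0.58058782 -0.11868498  0.03      ] [ 0.58450775 -0.105327    0.012     ]
slot [ 0.58259797 -0.11218892  0.021     ] 0.017574967047946664 0.013921255720768626
r 0.07438933410971897 q 0.6063387254117132
r 0.07422000990643025 q 0.6109078343438676
r 0.0743044781033432 q 0.6086206768716309
0.0 (np.float64(251.29267846818092), np.float64(246.86247472708953))
0.025 (np.float64(251.1861446341737), np.float64(228.7749442987773))
0.05 (np.float64(251.10220996758446), np.float64(214.54909069982432))
[ 232  211   40   64 1764] [250.93197279 241.16723356]
208 0 0
211 250 253
214 241 260
217 237 265
220 235 268
223 233 270
226 233 270
229 232 270
232 232 271
235 233 270
238 234 269
[[ 17  15  13  17  25  12  15   7  22   3  12  12  17  22  20  20  17  12
   15  13  16  21  21  19   5  16]
 [ 12  11  24  17  20  18  13  22  22  21  21  18  17  12  25  26  18  16
   14  22   8  12  16  18  23  13]
 [ 22  14   7  10   6  15  14  15  13
[... 244 characters left out ...]
26  23  19
   13  16  24  16  19  13  16  16]
 [115 119 116 117 120 121 127 120  82  46  47  50  48  51  49  43  32  21
    3   5   0  15  10  16   9  14]
 [116 116 117 115 115 118 118  95  56  41  46  41  49  50  51  53  47  58
  101 100  58  22  19   0   6   9]
 [118 115 118 115 118 127 111  47  43  49  41  47  47  47  48  43  44  58
  104 140 151 145 141 134  94  55]
 [117 117 121 118 120  98  79  43  47  49  56  48  50  57  52  49  49  40
   61 139 191 185 180 174 157 147]
 [116 120 117  97  81  62  56  67  65  67  65  65  68  67  62  61  57  57
   56  97 144 167 183 179 172 179]
 [115  89  77  54  52  77  87  91  88  89  89  88  92  92  89  93  92  92
   73  51  75 111 141 168 182 173]]
```

The slot centre works out at wheel angle about 0.61 (radius 74 mm). The top view gave 0.62. Hole at (0.5608,-0.1524) across the views, and the pin axis sits on the TCP in the hand. Descending to just above the hole.

Call:
move_arm(increments=[{"translation": [0, -0.1, 2], "turn": [0, 0, 0]}, {"translation": [0, -0.15, 4.5], "turn": [0, 0, 0]}, {"translation": [0, -0.15, 7], "turn": [0, 0, 0]}, {"translation": [0, -0.15, 8.5], "turn": [0, 0, 0]}, {"translation": [0, -0.15, 9], "turn": [0, 0, 0]}, {"translation": [0, -0.15, 9], "turn": [0, 0, 0]}, {"translation": [0, -0.15, 9], "turn": [0, 0, 0]}])

```text
clock: 7.02
eef_pos: [0.5617, -0.1549, 0.1106]
tcp_rot: [0.001, -0.014, 1.0, -0.0]
force: [-1.0, -0.3, 0.2]
grip_width: 0.0119
```

```bash
python3 - <<'E'
from h import *
import pickle
s=observe();print(s['clock'],s['eef_pos'],s['tcp_rot'],s['force'],s['grip_width'])
f=cam('wrist');pickle.dump(f,open('w5.pkl','wb'))
print([observe()['eef_pos'].round(4) for _ in range(2)])
a=cv2.resize(cv2.cvtColor(f['frame'],cv2.COLOR_RGB2BGR)[140:290,190:320],None,fx=4,fy=4,interpolation=cv2.INTER_CUBIC)
g=cam('scene');pickle.dump(g,open('s5.pkl','wb'));b=cv2.resize(cv2.cvtColor(g['frame'],cv2.COLOR_RGB2BGR)[120:220,185:255],None,fx=4,fy=6,interpolation=cv2.INTER_CUBIC)
cv2.imwrite('pics/w5.png',np.hstack([a,b]))
T=T_tool(s);print('foot pred',proj(f,T[:3,3]+T[:3,2]*.057),'hole',proj(f,[.5608,-.1524,.044]))
E
```

```text
7.025 [ 0.56172249 -0.15491423  0.11063049] [ 9.20223432e-04 -1.36723219e-02  9.99906103e-01 -7.53879225e-05] [-0.95591243 -0.31766482  0.17390584] 0.011882948294127246
[array([ 0.5616, -0.155 ,  0.1106]), array([ 0.5616, -0.155 ,  0.1106])]
foot pred (np.float64(251.18131934211954), np.float64(210.87831999662214)) hole (np.float64(254.52995264140984), np.float64(205.23344508461975))
```

View pics/w5.png

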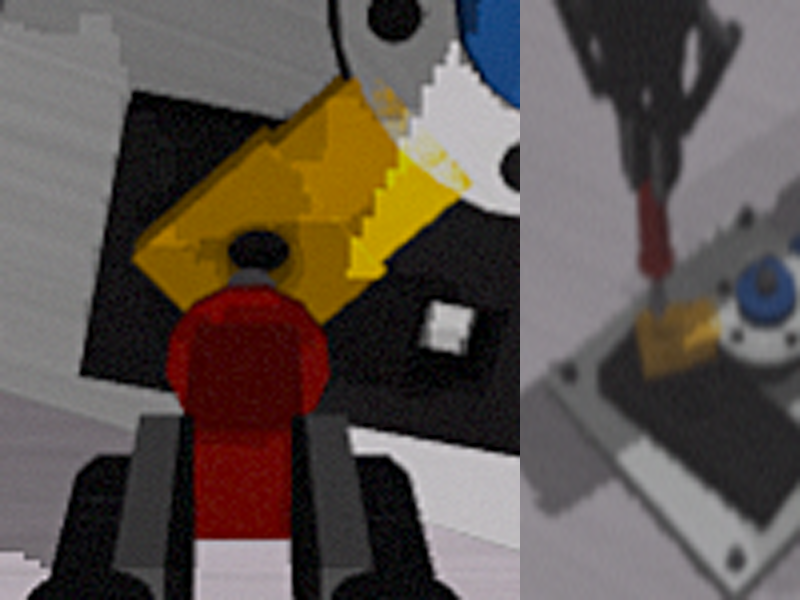

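The foot sits about 2 mm too far out in +x and about 1.8 mm in -y of the hole (foot (253,207), hole (254.7,202.5)). I'll correct that and enter gently.

Call:
move_arm(increments=[{"translation": [0.1, 0.1, 0], "turn": [0, 0, 0]}, {"translation": [0.2, 0.19, 0.2], "turn": [0, 0, 0]}, {"translation": [0.2, 0.19, 0.5], "turn": [0, 0, 0]}, {"translation": [0.2, 0.19, 0.8], "turn": [0, 0, 0]}, {"translation": [0.2, 0.19, 1.0], "turn": [0, 0, 0]}, {"translation": [0.2, 0.19, 1.2], "turn": [0, 0, 0]}, {"translation": [0.2, 0.19, 1.2], "turn": [0, 0, 0]}])

```text
clock: 8.0
eef_pos: [0.5588, -0.1529, 0.0975]
tcp_rot: [-0.0, -0.014, 1.0, 0.0]
force: [-0.5, -0.5, -1.1]
grip_width: 0.0123
```

```bash
python3 - <<'E'
from h import *
s=observe();print(s['clock'],s['eef_pos'],s['tcp_rot'],s['force'],s['grip_width'])
f=cam('wrist')
a=cv2.resize(cv2.cvtColor(f['frame'],cv2.COLOR_RGB2BGR)[160:260,200:310],None,fx=6,fy=6,interpolation=cv2.INTER_CUBIC)
cv2.imwrite('pics/w6.png',a)
E
```

```text
8.0 [ 0.55880326 -0.15293616  0.09745648] [-1.64475549e-04 -1.35896289e-02  9.99907641e-01  6.01884212e-05] [-0.46699315 -0.48761481 -1.09388642] 0.012335580537742597
```

View pics/w6.png

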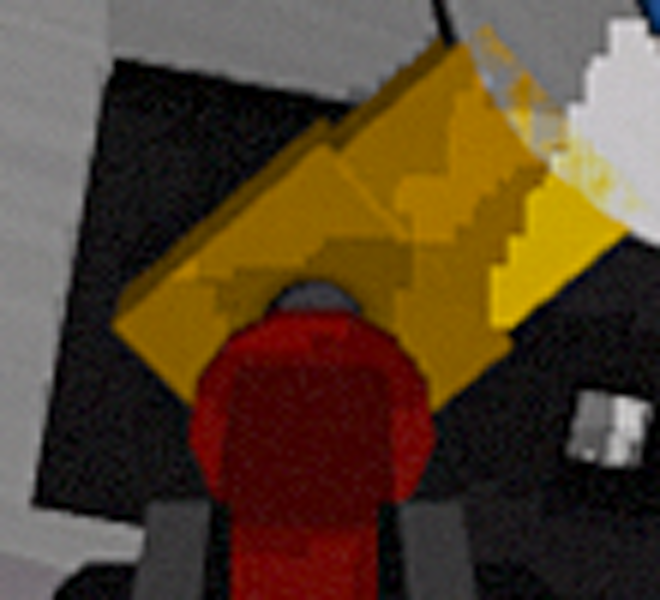

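The shank covers the hole mouth and vertical force is about zero at foot height of about 40 mm, so it has entered. Next, a bit lower.

Call:
move_arm(increments=[{"translation": [0, 0, 0.2], "turn": [0, 0, 0]}, {"translation": [0, 0, 0.4], "turn": [0, 0, 0]}, {"translation": [0, 0, 0.6], "turn": [0, 0, 0]}, {"translation": [0, 0, 0.6], "turn": [0, 0, 0]}, {"translation": [0, 0, 0.6], "turn": [0, 0, 0]}])

```text
clock: 8.68
eef_pos: [0.5589, -0.1529, 0.0917]
tcp_rot: [0.0, -0.014, 1.0, 0.0]
force: [-0.3, 0.4, -0.5]
grip_width: 0.0119
```

```bash
python3 - <<'E'
from h import *
s=observe();print(s['clock'],s['eef_pos'],s['tcp_rot'],s['force'],s['ft_torque'],s['grip_width'])
E
```

```text
8.675 [ 0.55891375 -0.15293245  0.09167729] [ 2.68654970e-05 -1.36157899e-02  9.99907299e-01  5.05429412e-05] [-0.27747569  0.44860952 -0.46213955] [ 0.02020185 -0.00878326  0.01543051] 0.011918621014793343
```

No contact with the foot 34.7 mm up, so the pin is in the lug hole above the plate. Computing the arc.

```bash
python3 - <<'E'
from h import *
s=observe();p=s['eef_pos'][:2];A=np.array([.508,-.099]);M=T_tool(s)[:2,:2]
for q in(0,.05,.1,.15,.2,.25,.3,.35,.4,.45,.5,.52,.54,.56,.58,.6,.62,.64,.66,.68,.7):
  a=q-.8035;P=A+.0747*np.array([np.cos(a),np.sin(a)]);print(q,(M.T@(P-p)*100).round(2))
E
```

```text
0 [-0.09  0.01]
0.05 [-0.36  0.27]
0.1 [-0.62  0.54]
0.15 [-0.86  0.83]
0.2 [-1.09  1.12]
0.25 [-1.3   1.43]
0.3 [-1.5   1.75]
0.35 [-1.68  2.08]
0.4 [-1.85  2.41]
0.45 [-1.99  2.75]
0.5 [-2.12  3.1 ]
0.52 [-2.17  3.25]
0.54 [-2.21  3.39]
0.56 [-2.26  3.53]
0.58 [-2.29  3.68]
0.6 [-2.33  3.82]
0.62 [-2.36  3.97]
0.64 [-2.39  4.11]
0.66 [-2.42  4.26]
0.68 [-2.44  4.41]
0.7 [-2.46  4.56]
```

Call:
move_arm(increments=[{"translation": [-0.2, 0.13, 0], "turn": [0, 0, 0]}, {"translation": [-0.36, 0.27, 0], "turn": [0, 0, 0]}, {"translation": [-0.49, 0.4, 0], "turn": [0, 0, 0]}, {"translation": [-0.62, 0.54, 0], "turn": [0, 0, 0]}, {"translation": [-0.86, 0.83, 0], "turn": [0, 0, 0]}, {"translation": [-1.09, 1.12, 0], "turn": [0, 0, 0]}, {"translation": [-1.3, 1.43, 0], "turn": [0, 0, 0]}, {"translation": [-1.3, 1.43, 0], "turn": [0, 0, 0]}])

```text
clock: 9.68
eef_pos: [0.5719, -0.1372, 0.0916]
tcp_rot: [0.0, -0.014, 1.0, 0.0]
force: [-0.5, 0.4, 0.2]
grip_width: 0.01
```

```bash
python3 - <<'E'
from h import *
s=observe();print(s['clock'],s['eef_pos'],s['tcp_rot'],s['force'],s['ft_torque'],s['grip_width'])
f=cam('wrist')
cv2.imwrite('pics/w7.png',cv2.resize(cv2.cvtColor(f['frame'],cv2.COLOR_RGB2BGR)[100:300,160:360],None,fx=3,fy=3,interpolation=cv2.INTER_CUBIC))
E
```

```text
9.675 [ 0.57189256 -0.13720455  0.09159622] [ 6.89986832e-05 -1.42871844e-02  9.99897856e-01  3.86283157e-04] [-0.53754148  0.41292313  0.15871121] [ 0.01199749  0.04803931 -0.0616636 ] 0.009953072554302445
```

View pics/w7.png

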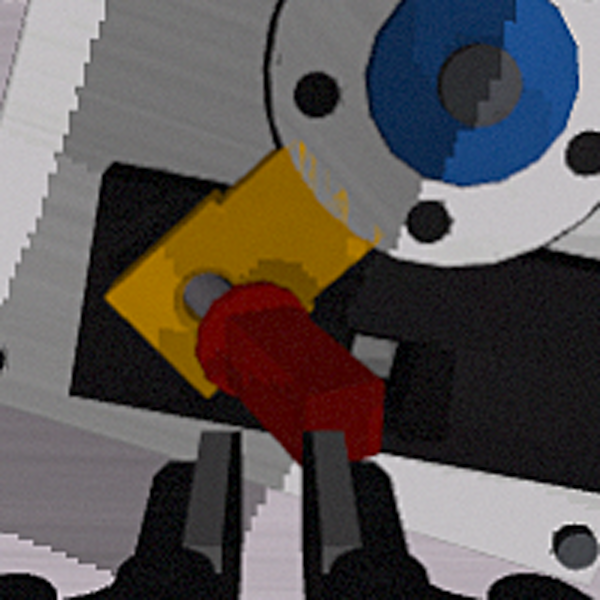

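The pin slipped out of the grip: it now leans in the lug at crop (345,425) and the fingers are empty (opening 10.0 mm). The wheel appears to be still near rest. I'll look from the other cameras before mending this.

```bash
python3 - <<'E'
from h import *
import pickle
g=cam('scene');t=cam('top');f=cam('wrist');pickle.dump((g,t,f),open('s7.pkl','wb'))
a=cv2.resize(cv2.cvtColor(g['frame'],cv2.COLOR_RGB2BGR)[110:220,185:290],None,fx=4,fy=5,interpolation=cv2.INTER_CUBIC)
b=cv2.resize(cv2.cvtColor(t['frame'],cv2.COLOR_RGB2BGR)[180:270,235:325],None,fx=4,fy=550/90,interpolation=cv2.INTER_CUBIC)
cv2.imwrite('pics/s7.png',np.hstack([a,b]))
h=onz(f,207.5/3+160-.5,296/3+100-.5,.044);d=h[:2]-[.508,-.099];print('shank at lug',h,np.hypot(*d),np.arctan2(d[1],d[0])+.8035)
for n,(u,v) in dict(topface=(345,425),collar=(245,340),s=(200,290)).items(): print(n,depthpt(f,u/3+160,v/3+100))
for c in [(303,418),(375,375),(382,445),(310,470)]:print(depthpt(f,c[0]/3+160,c[1]/3+100).round(4))
E
```

```text
shank at lug [ 0.55906979 -0.15402942  0.044     ] 0.07507569684406479 -0.019200957365597238
topface [ 0.56433165 -0.12602024  0.09932973]
collar [ 0.55719474 -0.1442472   0.07753057]
s [ 0.55783624 -0.15536603  0.04458779]
[ 0.563  -0.1334  0.0998]
[ 0.557  -0.1207  0.094 ]
[ 0.5698 -0.1188  0.0959]
[ 0.5602 -0.1333  0.1235]
```

View pics/s7.png

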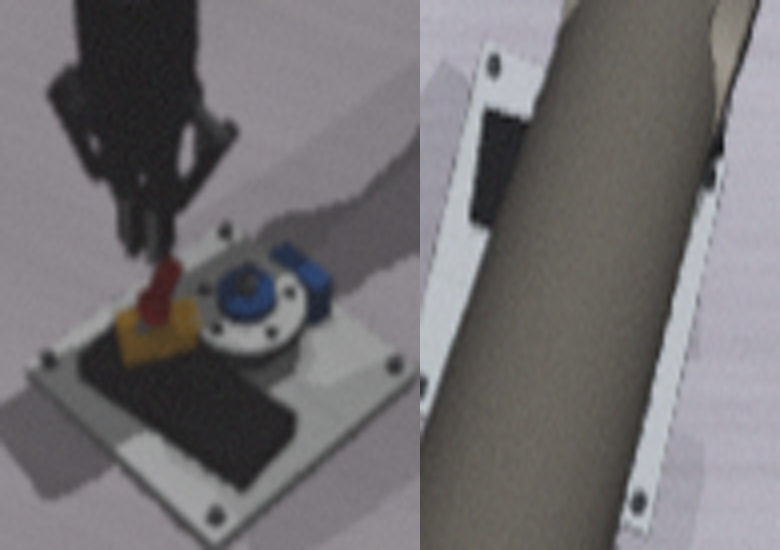

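```bash
python3 - <<'E'
from h import *
import pickle
f=pickle.load(open('w4.pkl','rb'))
print(f['range_z'][205:300:5,236:268:3].round(3))
m=redmask(f)
for v in range(240,280,4):
  x=np.where(m[v,200:310])[0];print(v,x.min()+200 if len(x) else 0,x.max()+200 if len(x) else 0)
print(f['range_z'][250:300:6,210:236:2].round(3))
print(np.array(f['hand_eye']).round(4))
E
```

```text
[[0.365 0.365 0.346 0.346 0.347 0.345 0.346 0.347 0.346 0.346 0.346]
 [0.368 0.368 0.367 0.368 0.221 0.218 0.218 0.221 0.367 0.366 0.348]
 [0.37  0.193 0.192 0.194 0.194 0.194 0.192 0.193 0.192 0.193 0.369]
 [0.194 0.195 0.193 0.192 0.192 0.192 0.193 0.192 0.192 0.193 0.193]
 [0.196 0.185 0.185 0.185 0.184 0.186 0.185 0.185 0.184 0.185 0.194]
 [0.196 0.179 0.178 0.177 0.177 0.179 0.    0.178 0.178 0.179 0.195]
 [0.198 0.17  0.171 0.171 0.172 0.172 0.172 0.172 0.172 0.172 0.197]
 [0.167 0.166 0.165 0.165 0.166 0.166 0.166 0.165 0.165 0.165 0.198]
 [0.151 0.161 0.16  0.159 0.161 0.161 0.161 0.16  0.16  0.153 0.151]
 [0.146 0.158 0.159 0.159 0.158 0.158 0.158 0.158 0.157 0.152 0.146]
 [0.141 0.159 0.159 0.159 0.159 0.157 0.159 0.159 0.159 0.154 0.142]
 [0.137 0.16  0.16  0.16  0.16  0.16  0.16  0.159 0.16  0.153 0.137]
 [0.133 0.16  0.161 0.161 0.162 0.161 0.161 0.16  0.16  0.153 0.134]
 [0.132 0.16  0.161 0.162 0.162 0.162 0.162 0.163 0.162 0.152 0.129]
 [0.132 0.407 0.407 0.407 0.408 0.406 0.409 0.408 0.408 0.152 0.126]
 [0.131 0.41  0.409 0.41  0.41  0.41  0.411 0.41  0.411 0.152 0.1
[... 564 characters left out ...]
136
  0.135]
 [0.139 0.139 0.138 0.138 0.139 0.138 0.131 0.13  0.131 0.132 0.132 0.131
  0.131]
 [0.134 0.134 0.134 0.135 0.134 0.127 0.127 0.127 0.126 0.127 0.126 0.127
  0.128]
 [0.13  0.131 0.13  0.13  0.13  0.123 0.123 0.121 0.123 0.122 0.122 0.122
  0.123]
 [0.114 0.114 0.114 0.115 0.115 0.118 0.118 0.118 0.117 0.12  0.122 0.123
  0.122]
 [0.112 0.111 0.113 0.112 0.113 0.113 0.113 0.113 0.113 0.114 0.122 0.123
  0.123]
 [0.11  0.11  0.111 0.111 0.11  0.111 0.109 0.111 0.11  0.111 0.118 0.124
  0.125]]
[[-0.000e+00  9.511e-01  3.089e-01  7.960e-02]
 [ 1.000e+00 -3.000e-04  8.000e-04 -5.000e-04]
 [ 9.000e-04  3.089e-01 -9.511e-01 -1.575e-01]
 [ 0.000e+00  0.000e+00  0.000e+00  1.000e+00]]
```

```bash
python3 - <<'E'
from h import *
import pickle
g,t,f=pickle.load(open('s7.pkl','rb'))
im=cv2.cvtColor(f['frame'],cv2.COLOR_RGB2BGR)[200:300,200:320]
cv2.imwrite('pics/w8.png',cv2.resize(im,None,fx=6,fy=6,interpolation=cv2.INTER_CUBIC))
for v in range(240,300,6):
  print(v,[tuple((depthpt(f,u,v)*1000).round().astype(int).tolist()) for u in range(216,296,8)])
E
```

```text
240 [(606, -166, 12), (607, -160, 11), (598, -152, 29), (597, -146, 30), (571, -140, 84), (566, -136, 94), (563, -132, 101), (563, -128, 101), (564, -123, 99), (565, -119, 96)]
246 [(612, -166, 12), (612, -160, 11), (561, -148, 113), (560, -144, 113), (611, -140, 13), (571, -136, 93), (560, -133, 113), (560, -129, 113), (567, -123, 99), (568, -119, 97)]
252 [(624, -168, -1), (617, -160, 13), (560, -148, 119), (562, -144, 116), (617, -140, 12), (616, -133, 12), (561, -133, 118), (560, -129, 119), (571, -123, 98), (616, -106, 11)]
258 [(564, -155, 118), (564, -151, 118), (561, -147, 124), (565, -144, 116), (622, -139, 12), (622, -133, 13), (560, -133, 126), (560, -129, 125), (563, -125, 119), (564, -121, 118)]
264 [(565, -155, 123), (560, -150, 131), (560, -147, 131), (568, -144, 116), (636, -139, -1), (628, -132, 12), (560, -133, 131), (560, -130, 130), (564, -126, 123), (564, -122, 123)]
270 [(565, -154, 128), (561, -150, 135), (560, -147, 136), (571, -144, 117), (641, -139, 0), (641, -132, 0), (560, -133, 135), (492, -141, 249), (563, -126, 129), (563, -123, 129)]
276 [(564, -153, 134), (560, -150, 140), (561, -146, 139), (574, -144, 118), (647, -139, 0), (647, -132, 1), (560, -134, 139), (560, -130, 139), (563, -127, 134), (564, -123, 134)]
282 [(560, -152, 145), (561, -149, 143), (560, -146, 144), (576, -144, 119), (654, -139, -1), (653, -131, 0), (560, -134, 144), (561, -131, 143), (559, -128, 146), (559, -125, 146)]
288 [(558, -152, 151), (560, -149, 149), (563, -146, 144), (579, -144, 120), (660, -139, 0), (660, -131, 0), (563, -134, 144), (560, -131, 149), (558, -128, 151), (557, -126, 152)]
294 [(559, -151, 154), (559, -149, 153), (564, -146, 146), (582, -143, 121), (666, -138, 1), (667, -131, -1), (566, -134, 143), (559, -131, 154), (559, -128, 152), (559, -125, 152)]
```

View pics/w8.png

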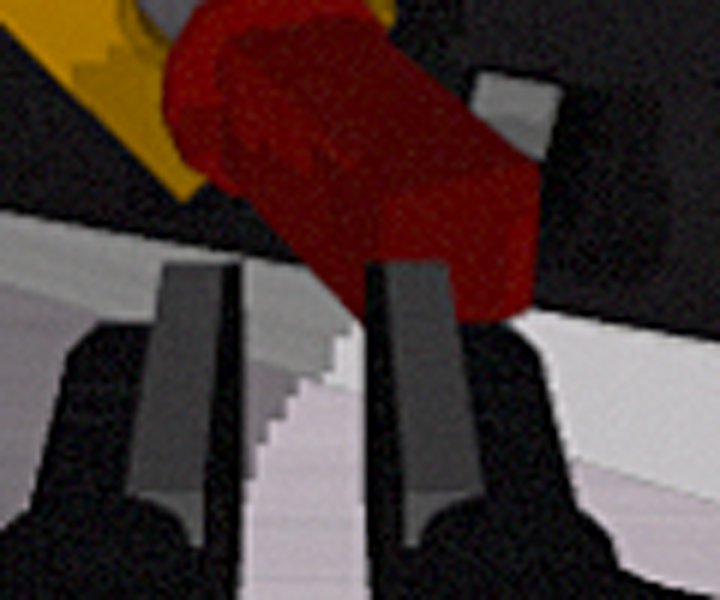

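The depth map puts the pad tips at z≈0.11 while the TCP reads 0.092. That is well above where the text says they should be, and would explain the weak pinch at the very top of the grip. I'll check this against the independent scene camera.

```bash
python3 - <<'E'
from h import *
import pickle
g,t,f=pickle.load(open('s7.pkl','rb'))
s=observe();T=T_tool(s)
im=cv2.cvtColor(g['frame'],cv2.COLOR_RGB2BGR).copy()
k=8;x0,y0=200,110
c=cv2.resize(im[y0:y0+75,x0:x0+75],None,fx=k,fy=k,interpolation=cv2.INTER_CUBIC)
for dz,col in((.017,(0,255,0)),(0,(255,255,0)),(-.02,(255,0,255))):
  for y in(-.012,.012):
    u,v=proj(g,(T@[0,y,dz,1])[:3]);cv2.circle(c,(int((u-x0+.5)*k),int((v-y0+.5)*k)),4,col,-1)
cv2.imwrite('pics/s8.png',c)
# pad tip in wrist images: first pad row depth -> tool z
H=np.array(f['hand_eye'])
for n in('wrist0','w1','w4','w5'):
  q=pickle.load(open(n+'.pkl','rb'));
  W=q['W'];q['W']=H
  for (u,v) in ([(152,264),(350,264)] if n in('wrist0','w1') else [(230,254),(272,254)]):
    print(n,(depthpt(q,u,v)*1000).round(1))
E
```

```text
wrist0 [ 10.2 -43.4 -37.1]
wrist0 [ 11.2  42.2 -38.7]
w1 [ 10.5 -43.2 -37.6]
w1 [ 11.2  42.2 -38.8]
w4 [ 11.5  -9.8 -30.1]
w4 [ 11.5   9.2 -30.1]
w5 [ 10.8  -9.9 -28.8]
w5 [ 11.5   9.2 -30.2]
```

View pics/s8.png

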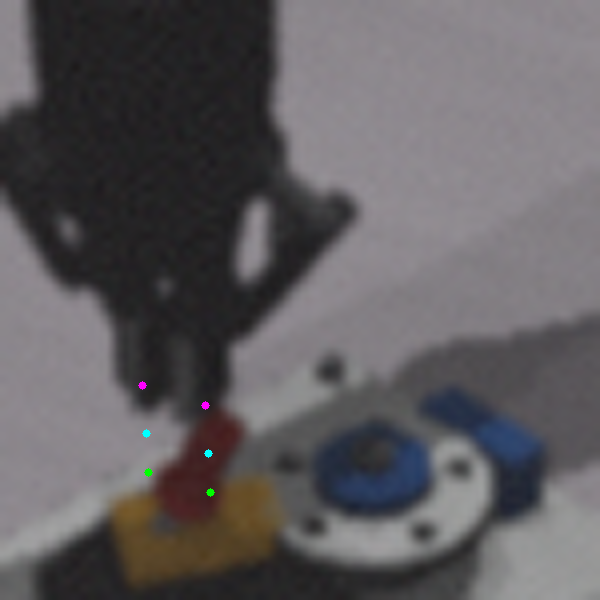

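Both cameras agree that the real fingertips stand about 15 mm behind (above) the reported TCP, not 17 mm ahead. The first grasp therefore only pinched the top few millimetres of the grip. The pin leans about 27° towards +y, with its foot still about 9 mm deep in the lug hole and the wheel at rest.

To mend it: back off upward, open, straddle the leaning head with the jaws along the lean, close slowly so they bring it upright, and this time hold it deep.

Call:
move_arm(increments=[{"translation": [0, 0, -1], "turn": [0, 0, 0]}, {"translation": [0, 0, -2.5], "turn": [0, 0, 0]}, {"translation": [0, 0, -4], "turn": [0, 0, 0]}, {"translation": [0, 0, -4], "turn": [0, 0, 0]}])

```text
clock: 10.38
eef_pos: [0.5729, -0.1387, 0.1338]
tcp_rot: [0.002, -0.014, 1.0, -0.0]
force: [-0.9, 0.2, 0.1]
grip_width: 0.0099
```

Call:
move_arm(increments=[{"translation": [0.5, -0.8, 0], "turn": [0, 0, 0]}, {"translation": [1.14, -1.62, 0], "turn": [0, 0, 0]}, {"translation": [1.14, -1.62, 0], "turn": [0, 0, 0]}, {"translation": [1.14, -1.62, 0], "turn": [0, 0, 0]}], fingers=8.5)

```text
clock: 10.88
eef_pos: [0.5604, -0.1547, 0.1314]
tcp_rot: [-0.0, -0.013, 1.0, 0.0]
force: [-0.6, 0.3, 0.2]
grip_width: 0.081
```

```bash
python3 - <<'E'
from h import *
import pickle
s=observe();print(s['clock'],s['eef_pos'],s['tcp_rot'],s['force'],s['grip_width'],s['joints'].round(2))
f=cam('wrist');pickle.dump(f,open('w9.pkl','wb'))
save(f,'w9.png')
cv2.imwrite('pics/w9c.png',cv2.resize(cv2.cvtColor(f['frame'],cv2.COLOR_RGB2BGR)[160:270,200:300],None,fx=5,fy=5,interpolation=cv2.INTER_CUBIC))
E
```

```text
10.875 [ 0.56043282 -0.1547315   0.13144379] [-1.16833136e-04 -1.34792797e-02  9.99909122e-01  2.06880544e-04] [-0.56468425  0.27847922  0.17026959] 0.0809518973252651 [-0.2   0.4   0.51  1.81 -0.23  0.99  1.99]
```

View pics/w9c.png

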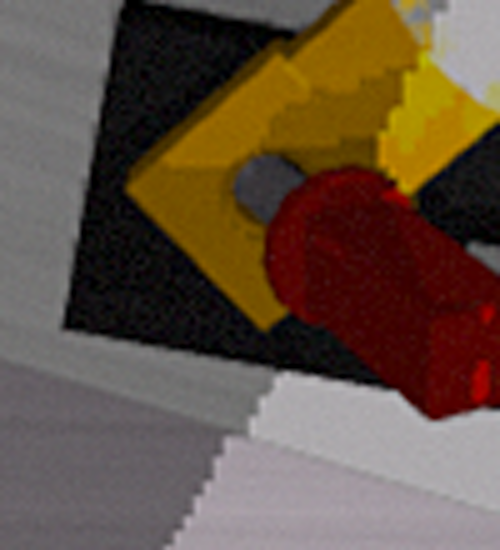

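```bash
python3 - <<'E'
from h import *
import pickle
f=pickle.load(open('w9.pkl','rb'))
m=redmask(f);N,L,st,c=cv2.connectedComponentsWithStats(m);i=1+st[1:,4].argmax();print(st[i])
ys,xs=np.where(L==i);P=np.array([depthpt(f,u,v) for u,v in zip(xs,ys) if f['range_z'][v,u]>0])
print('min',P.min(0).round(4),'max',P.max(0).round(4))
hi=P[P[:,2]>np.percentile(P[:,2],70)];print('highest',hi.mean(0))
x,y,w,h=st[i][:4]
cv2.imwrite('pics/w9d.png',cv2.resize(cv2.cvtColor(f['frame'],cv2.COLOR_RGB2BGR)[170:320,200:360],None,fx=4,fy=4,interpolation=cv2.INTER_CUBIC))
for v in range(215,250,6): print(v,[tuple((depthpt(f,u,v)*1000).round().astype(int).tolist()) for u in range(260,330,8)])
E
```

```text
[ 253  193   54   51 1657]
min [ 0.5496 -0.1534  0.0296] max [ 0.6039 -0.1081  0.103 ]
highest [ 0.56361437 -0.12769339  0.09952719]
215 [(566, -148, 68), (561, -143, 80), (557, -138, 91), (557, -133, 90), (557, -127, 90), (556, -122, 92), (580, -103, 28), (580, -96, 29), (579, -90, 31)]
221 [(571, -148, 68), (566, -142, 80), (561, -138, 90), (557, -134, 100), (558, -128, 99), (558, -123, 98), (586, -103, 29), (585, -96, 30), (585, -89, 31)]
227 [(592, -146, 30), (571, -142, 80), (566, -138, 91), (562, -133, 100), (561, -128, 102), (562, -123, 98), (591, -103, 29), (591, -96, 30), (591, -88, 29)]
233 [(598, -146, 30), (598, -138, 30), (571, -137, 89), (566, -133, 100), (566, -128, 100), (567, -122, 97), (597, -102, 29), (596, -95, 30), (596, -88, 31)]
239 [(613, -144, 10), (612, -137, 12), (612, -129, 11), (570, -133, 100), (570, -127, 100), (571, -122, 97), (603, -102, 30), (602, -95, 30), (603, -87, 29)]
245 [(619, -144, 11), (619, -136, 11), (618, -129, 12), (618, -121, 12), (618, -113, 12), (618, -105, 11), (617, -98, 12), (618, -89, 11), (608, -87, 30)]
```

View pics/w9d.png

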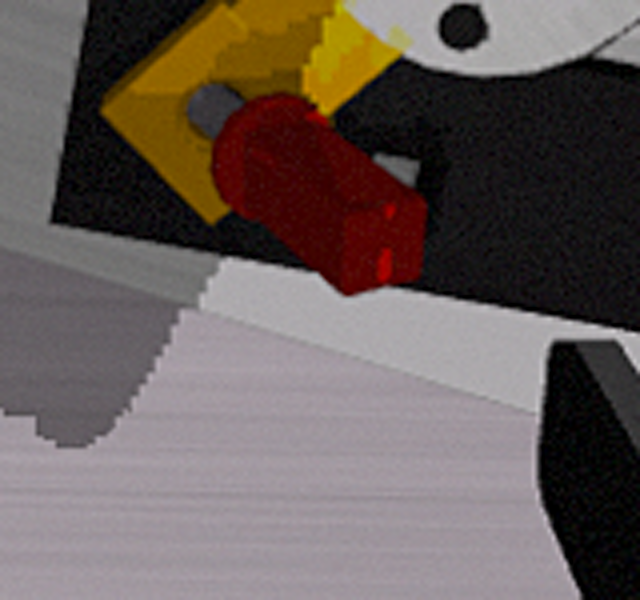

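The pin still leans as before: head top (0.564,-0.127,0.0995), y from -0.134 to -0.119. Lowering the open jaws around it.

Call:
move_arm(increments=[{"translation": [-0.15, 0.1, 0], "turn": [0, 0, 0]}, {"translation": [-0.15, 0.1, 1.5], "turn": [0, 0, 0]}, {"translation": [-0.15, 0.1, 3], "turn": [0, 0, 0]}, {"translation": [-0.15, 0.1, 4.5], "turn": [0, 0, 0]}, {"translation": [-0.15, 0.1, 5.8], "turn": [0, 0, 0]}, {"translation": [-0.15, 0.1, 6.8], "turn": [0, 0, 0]}, {"translation": [-0.15, 0.1, 7.3], "turn": [0, 0, 0]}, {"translation": [-0.15, 0.1, 7.3], "turn": [0, 0, 0]}, {"translation": [-0.15, 0.1, 7.3], "turn": [0, 0, 0]}], fingers=8.5)

```text
clock: 12.05
eef_pos: [0.5625, -0.1539, 0.0591]
tcp_rot: [0.001, -0.014, 1.0, -0.0]
force: [-0.2, -0.6, -0.3]
grip_width: 0.0849
```

Call:
move_arm(increments=[{"translation": [0, 0, 0], "turn": [0, 0, 0]}, {"translation": [0, 0, 0], "turn": [0, 0, 0]}, {"translation": [0, 0, 0], "turn": [0, 0, 0]}], fingers=5, force=20)

```text
clock: 12.42
eef_pos: [0.5621, -0.1537, 0.0588]
tcp_rot: [0.0, -0.014, 1.0, 0.0]
force: [-0.2, 0.3, -0.1]
grip_width: 0.0499
```

```bash
python3 - <<'E'
from h import *
import pickle
s=observe();print(s['clock'],s['eef_pos'],s['tcp_rot'],s['force'],s['grip_width'])
f=cam('wrist');pickle.dump(f,open('w10.pkl','wb'))
a=cv2.resize(cv2.cvtColor(f['frame'],cv2.COLOR_RGB2BGR)[150:384,130:370],None,fx=2.5,fy=2.5,interpolation=cv2.INTER_CUBIC)
cv2.imwrite('pics/w10.png',a)
E
```

```text
12.425 [ 0.56209336 -0.15370908  0.05880311] [ 1.15765014e-04 -1.36683989e-02  9.99906575e-01  5.54924769e-05] [-0.15369208  0.27268544 -0.10431351] 0.049850217408838354
```

View pics/w10.png

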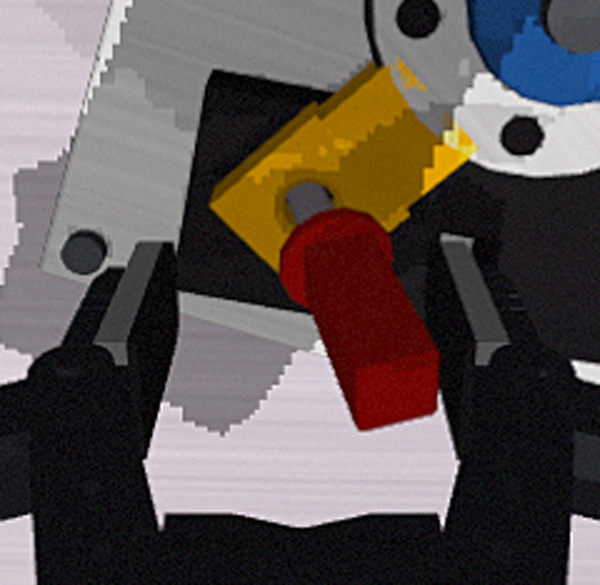

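It works: the right pad is taking the head at crop (430,370), with deep overlap. Continuing to close gently.

Call:
move_arm(increments=[{"translation": [0, 0, 0], "turn": [0, 0, 0]}, {"translation": [0, 0, 0], "turn": [0, 0, 0]}, {"translation": [0, 0, 0], "turn": [0, 0, 0]}], fingers=3.2)

```text
clock: 12.85
eef_pos: [0.562, -0.1537, 0.0586]
tcp_rot: [-0.0, -0.014, 1.0, 0.0]
force: [0.6, -0.2, -0.3]
grip_width: 0.0314
```

Call:
move_arm(increments=[{"translation": [0, 0, 0], "turn": [0, 0, 0]}, {"translation": [0, 0, 0], "turn": [0, 0, 0]}, {"translation": [0, 0, 0], "turn": [0, 0, 0]}], fingers=2.1)

```text
clock: 13.22
eef_pos: [0.562, -0.1537, 0.0587]
tcp_rot: [0.0, -0.014, 1.0, 0.0]
force: [-0.1, 0.7, 0.1]
grip_width: 0.0211
```

```bash
python3 - <<'E'
from h import *
import pickle
s=observe();print(s['clock'],s['eef_pos'],s['tcp_rot'],s['force'],s['grip_width'])
f=cam('wrist');pickle.dump(f,open('w11.pkl','wb'))
a=cv2.resize(cv2.cvtColor(f['frame'],cv2.COLOR_RGB2BGR)[150:384,130:370],None,fx=2.5,fy=2.5,interpolation=cv2.INTER_CUBIC)
cv2.imwrite('pics/w11.png',a)
E
```

```text
13.225 [ 0.56203869 -0.15372642  0.05867382] [ 1.48572976e-05 -1.36667542e-02  9.99906604e-01  4.41584021e-05] [-0.09531429  0.71722538  0.10177393] 0.021139657672858865
```

View pics/w11.png

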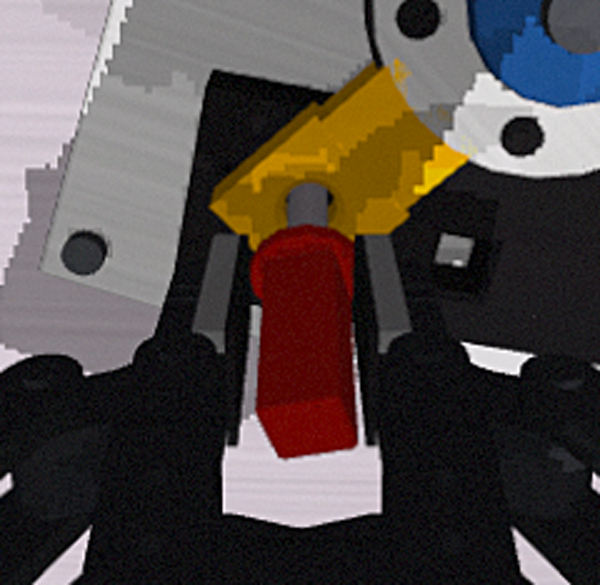

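The pin is upright across the jaws. It still leans some way towards +x, so I'll measure that.

```bash
python3 - <<'E'
from h import *
import pickle
f=pickle.load(open('w11.pkl','rb'));W=f['W']
px=lambda x,y:((x+.5)/2.5+130-.5,(y+.5)/2.5+150-.5)
for n,p in dict(top=(305,430),topback=(270,420),edgeL=(265,405),edgeR=(345,395),face1=(305,380),face2=(305,330),face3=(305,290),coll=(305,240),sh1=(308,215),sh2=(308,200),tipL=(225,245)).items():
  print(n,(depthpt(f,*px(*p))*1000).round(1))
E
```

```text
top [ 578.3 -153.2  100.4]
topback [ 576.1 -159.5  100.6]
edgeL [ 573.7 -160.5   99.6]
edgeR [ 572.7 -146.2   97.6]
face1 [ 570.2 -153.5   96.9]
face2 [ 566.9 -153.5   85.9]
face3 [ 563.4 -153.6   77.1]
coll [ 557.3 -153.7   67. ]
sh1 [ 559.  -152.9   50.8]
sh2 [ 557.9 -152.9   44.8]
tipL [ 551.4 -169.2   81.7]
```

The pin leans 19° about the jaw axis with its foot on the plate. I'll tilt the tool to match (+0.33 about tool y) while lowering 12 mm, so the pads hold the grip deep, then squeeze firmly.

Call:
move_arm(increments=[{"translation": [0, 0, 0.1], "turn": [0, 0.08, 0]}, {"translation": [0, 0, 0.3], "turn": [0, 0.17, 0]}, {"translation": [0, 0, 0.5], "turn": [0, 0.26, 0]}, {"translation": [0, 0, 0.8], "turn": [0, 0.33, 0]}, {"translation": [0, 0, 1.1], "turn": [0, 0.33, 0]}, {"translation": [0, 0, 1.1], "turn": [0, 0.33, 0]}, {"translation": [0, 0, 1.1], "turn": [0, 0.33, 0]}], fingers=2.2)

```text
clock: 14.15
eef_pos: [0.5638, -0.1533, 0.0491]
tcp_rot: [-0.162, -0.014, 0.987, -0.002]
force: [1.8, 0.5, 6.5]
grip_width: 0.0218
```

```bash
python3 - <<'E'
from h import *
import pickle
s=observe();print(s['clock'],s['eef_pos'],s['tcp_rot'],s['force'],s['grip_width'])
f=cam('wrist');pickle.dump(f,open('w12.pkl','wb'))
a=cv2.resize(cv2.cvtColor(f['frame'],cv2.COLOR_RGB2BGR)[150:384,130:370],None,fx=2.5,fy=2.5,interpolation=cv2.INTER_CUBIC)
cv2.imwrite('pics/w12.png',a)
E
```

```text
14.15 [ 0.56378943 -0.1532604   0.04909607] [-0.1622117  -0.01369594  0.98665912 -0.00188723] [1.76426341 0.45440226 6.47979291] 0.02184351755422237
```

View pics/w12.png

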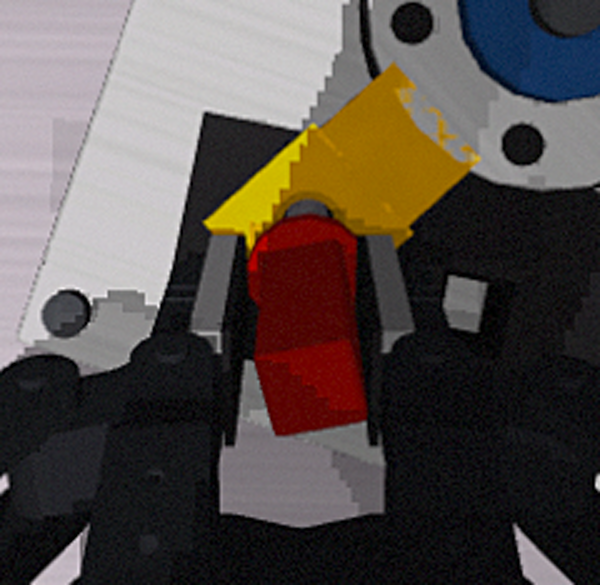

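The fingertips rest lightly on the collar (6.5 N), so this is as deep as they can go. Backing off 2.5 mm and squeezing.

Call:
move_arm(increments=[{"translation": [0, 0, -0.3], "turn": [0, 0, 0]}, {"translation": [0, 0, -0.3], "turn": [0, 0, 0]}], fingers=2.2)

```text
clock: 14.45
eef_pos: [0.5629, -0.1537, 0.0505]
tcp_rot: [-0.164, -0.013, 0.986, -0.002]
force: [0.1, 1.1, 0.2]
grip_width: 0.0219
```

Call:
move_arm(increments=[{"translation": [0, 0, 0], "turn": [0, 0, 0]}, {"translation": [0, 0, 0], "turn": [0, 0, 0]}, {"translation": [0, 0, 0], "turn": [0, 0, 0]}, {"translation": [0, 0, 0], "turn": [0, 0, 0]}], fingers=0.5, force=70)

```text
clock: 14.95
eef_pos: [0.5633, -0.1531, 0.0504]
tcp_rot: [-0.164, -0.014, 0.986, -0.002]
force: [1.0, 3.1, 0.8]
grip_width: 0.0153
```

```bash
python3 - <<'E'
from h import *
import pickle
s=observe();print(s['clock'],s['eef_pos'],s['tcp_rot'],s['force'],s['grip_width'])
f=cam('wrist');pickle.dump(f,open('w13.pkl','wb'))
a=cv2.resize(cv2.cvtColor(f['frame'],cv2.COLOR_RGB2BGR)[150:384,130:370],None,fx=2.5,fy=2.5,interpolation=cv2.INTER_CUBIC)
cv2.imwrite('pics/w13.png',a)
px=lambda x,y:((x+.5)/2.5+130-.5,(y+.5)/2.5+150-.5)
H=np.array(f['hand_eye']);W=f['W'];f['W']=H
for v in range(200,450,15): print(v,(depthpt(f,*px(302,v))*1000).round(1))
E
```

```text
14.95 [ 0.56333072 -0.15306077  0.05040751] [-0.16398123 -0.01365533  0.98636728 -0.00180981] [1.0396698  3.11179887 0.77284824] 0.015265638250191537
200 [ 3.5 -0.5 15.4]
215 [ 12.1  -0.5 -11.7]
230 [  9.4  -0.5 -13. ]
245 [  7.9  -0.5 -16.6]
260 [  7.9  -0.5 -22.9]
275 [  7.9  -0.5 -28.7]
290 [  8.9  -0.5 -35.9]
305 [  8.9  -0.5 -40.7]
320 [  9.7  -0.5 -46.7]
335 [  9.3  -0.5 -50.4]
350 [  7.   -0.5 -51.1]
365 [  5.1  -0.5 -52.4]
380 [  1.8  -0.5 -51.7]
395 [ -0.2  -0.5 -52.8]
410 [ -4.5  -0.5 -51. ]
425 [-64.7  -0.5  18.9]
440 [-67.6  -0.5  16.4]
```

View pics/w13.png

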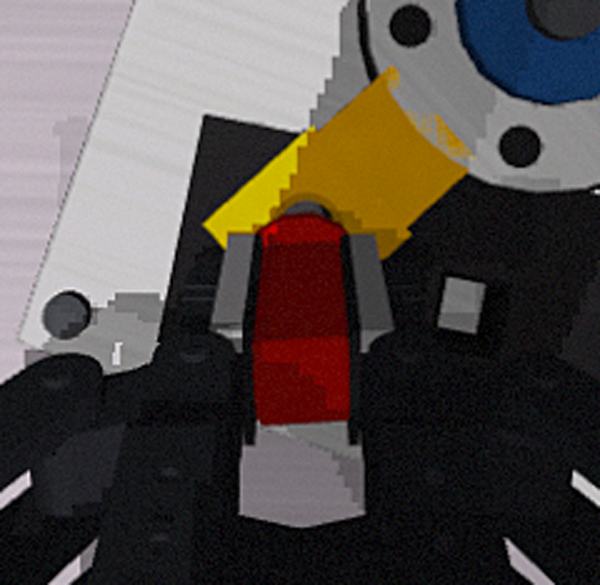

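Now it's a full-depth grasp: 15.3 mm wide, head top 52 mm behind the TCP, so the foot is 20 mm ahead of it. Straightening the pin about the hole.

Call:
move_arm(increments=[{"translation": [0.1, 0, -0.04], "turn": [0, -0.06, 0]}, {"translation": [0.2, 0, -0.08], "turn": [0, -0.12, 0]}, {"translation": [0.3, 0, -0.12], "turn": [0, -0.18, 0]}, {"translation": [0.4, 0, -0.15], "turn": [0, -0.24, 0]}, {"translation": [0.46, 0, -0.16], "turn": [0, -0.3, 0]}, {"translation": [0.46, 0, -0.16], "turn": [0, -0.3, 0]}])

```text
clock: 15.75
eef_pos: [0.5589, -0.1531, 0.0536]
tcp_rot: [-0.015, -0.014, 1.0, 0.0]
force: [2.3, 1.3, -1.2]
grip_width: 0.0152
```

```bash
cat > look.py <<'E'
from h import *
import pickle,sys
n=sys.argv[1]
s=observe();print(s['clock'],s['eef_pos'].round(4),s['tcp_rot'].round(4),s['force'].round(2),s['ft_torque'].round(3),s['grip_width'],s['joints'].round(2))
f=cam('wrist');pickle.dump(f,open(n+'.pkl','wb'))
a=cv2.resize(cv2.cvtColor(f['frame'],cv2.COLOR_RGB2BGR)[150:384,130:370],None,fx=2.5,fy=2.5,interpolation=cv2.INTER_CUBIC)
cv2.imwrite('pics/'+n+'.png',a)
px=lambda x,y:((x+.5)/2.5+130-.5,(y+.5)/2.5+150-.5)
for v in range(200,450,20): print(v,(depthpt(f,*px(302,v))*1000).round(1))
E
python3 look.py w14
```

```text
15.75 [ 0.5589 -0.1531  0.0536] [-1.450e-02 -1.360e-02  9.998e-01  4.000e-04] [ 2.35  1.32 -1.19] [ 0.672 -0.573  0.018] 0.01515439381968635 [-0.17  0.51  0.47  1.85 -0.28  0.88  2.03]
200 [ 553.  -153.7   43.5]
220 [ 547.5 -153.9   67.6]
240 [ 551.5 -153.8   68.5]
260 [ 551.1 -153.8   78.1]
280 [ 550.5 -153.9   87.3]
300 [ 550.9 -153.9   93.7]
320 [ 550.7 -153.9  100.5]
340 [ 551.  -153.9  106. ]
360 [ 555.  -153.8  105.4]
380 [ 558.7 -153.7  105.3]
400 [ 561.8 -153.6  106.2]
420 [ 566.  -153.5  105.7]
440 [ 654.7 -150.9   -0.7]
```

View pics/w14.png

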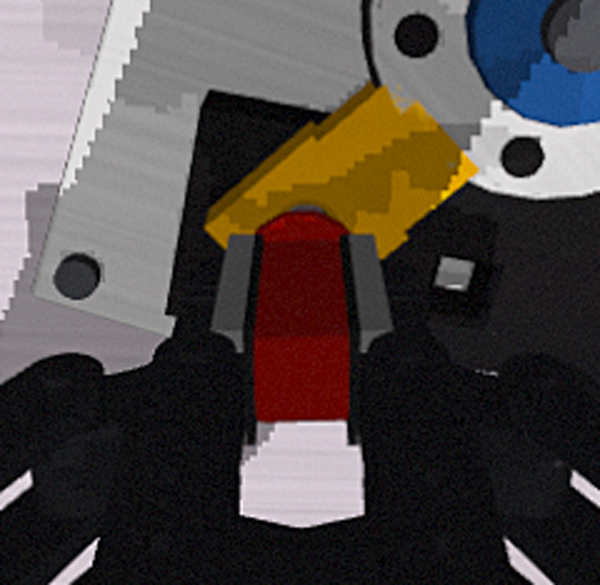

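The pin stands vertical in the hole: its axis is at (0.559,-0.1535) and its foot at z≈33.7 mm. I'll turn the hand +0.5 rad about z, so the push comes mostly across the jaws, the strong direction of the grasp.

Call:
move_arm(increments=[{"translation": [0, 0, 0], "turn": [0, 0, 0.1]}, {"translation": [0, 0, 0], "turn": [0, 0, 0.2]}, {"translation": [0, 0, 0], "turn": [0, 0, 0.3]}, {"translation": [0, 0, 0], "turn": [0, 0, 0.4]}, {"translation": [0, 0, 0], "turn": [0, 0, 0.5]}, {"translation": [0, 0, 0], "turn": [0, 0, 0.5]}, {"translation": [0, 0, 0], "turn": [0, 0, 0.5]}])

```text
clock: 16.68
eef_pos: [0.5598, -0.1533, 0.0535]
tcp_rot: [-0.014, 0.233, 0.972, -0.004]
force: [2.9, 3.8, -2.0]
grip_width: 0.0148
```

```bash
cat > arc.py <<'E'
from h import *
s=observe();print(s['clock'],s['eef_pos'].round(4),s['tcp_rot'].round(4),s['force'].round(2),s['ft_torque'].round(3),s['grip_width'])
p=s['eef_pos'];A=np.array([.508,-.099]);M=T_tool(s)[:3,:3];d=p[:2]-A;q0=np.arctan2(d[1],d[0])+.8035;r0=np.hypot(*d);print('q0',q0,r0)
for q in np.arange(0.05,.76,.05):
  a=q-.8035;P=A+.0747*np.array([np.cos(a),np.sin(a)]);print(q.round(2),(M.T@np.r_[P-p[:2],0]*100).round(2))
E
python3 arc.py
```

```text
16.675 [ 0.5598 -0.1533  0.0535] [-0.0144  0.2332  0.9723 -0.0036] [ 2.95  3.77 -2.04] [ 0.921 -0.794  0.033] 0.0148464153428044
q0 -0.0053696450048711375 0.07499186859427462
0.05 [-0.1   0.4  -0.01]
0.1 [-0.19  0.76 -0.02]
0.15 [-0.27  1.13 -0.02]
0.2 [-0.33  1.5  -0.03]
0.25 [-0.37  1.87 -0.04]
0.3 [-0.39  2.24 -0.04]
0.35 [-0.39  2.62 -0.05]
0.4 [-0.38  2.99 -0.05]
0.45 [-0.34  3.36 -0.06]
0.5 [-0.29  3.73 -0.06]
0.55 [-0.22  4.1  -0.06]
0.6 [-0.13  4.46 -0.06]
0.65 [-0.02  4.82 -0.07]
0.7 [ 0.1   5.17 -0.07]
0.75 [ 0.25  5.51 -0.07]
```

Call:
move_arm(increments=[{"translation": [-0.05, 0.2, 0], "turn": [0, 0, 0]}, {"translation": [-0.1, 0.4, -0.01], "turn": [0, 0, 0]}, {"translation": [-0.15, 0.58, -0.01], "turn": [0, 0, 0]}, {"translation": [-0.19, 0.76, -0.02], "turn": [0, 0, 0]}, {"translation": [-0.23, 0.95, -0.02], "turn": [0, 0, 0]}, {"translation": [-0.27, 1.13, -0.02], "turn": [0, 0, 0]}, {"translation": [-0.33, 1.5, -0.03], "turn": [0, 0, 0]}, {"translation": [-0.33, 1.5, -0.03], "turn": [0, 0, 0]}])

```text
clock: 17.68
eef_pos: [0.569, -0.1414, 0.0534]
tcp_rot: [-0.015, 0.234, 0.972, -0.004]
force: [-0.9, -1.1, -2.1]
grip_width: 0.0151
```

```bash
python3 look.py w15|head -1;python3 arc.py
```

```text
17.675 [ 0.569  -0.1414  0.0534] [-0.0147  0.2338  0.9722 -0.0037] [-0.94 -1.07 -2.06] [-0.282  0.345 -0.076] 0.015143548152524278 [-0.28  0.55  0.59  1.84 -0.37  0.9   1.59]
17.725 [ 0.569  -0.1415  0.0534] [-0.0147  0.2339  0.9721 -0.0037] [-0.87 -0.97 -1.7 ] [-0.34   0.318 -0.   ] 0.015117610826781147
q0 0.19511070549114906 0.07429666438943577
0.05 [ 0.18 -1.06  0.02]
0.1 [ 0.09 -0.7   0.01]
0.15 [ 0.01 -0.34  0.01]
0.2 [-0.04  0.03 -0.  ]
0.25 [-0.08  0.4  -0.01]
0.3 [-0.11  0.77 -0.01]
0.35 [-0.11  1.15 -0.02]
0.4 [-0.09  1.52 -0.02]
0.45 [-0.06  1.89 -0.03]
0.5 [-0.    2.26 -0.03]
0.55 [ 0.07  2.63 -0.04]
0.6 [ 0.16  2.99 -0.04]
0.65 [ 0.27  3.35 -0.04]
0.7 [ 0.39  3.7  -0.04]
0.75 [ 0.54  4.05 -0.04]
```

View pics/w15.png

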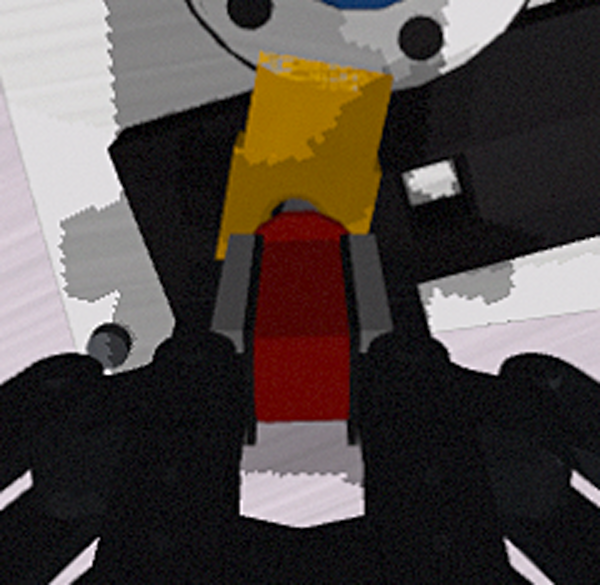

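The wheel follows at q≈0.2 with about 1.4 N against it. Continuing to q≈0.45.

Call:
move_arm(increments=[{"translation": [-0.04, 0.2, 0], "turn": [0, 0, 0]}, {"translation": [-0.08, 0.4, 0], "turn": [0, 0, 0]}, {"translation": [-0.1, 0.6, 0], "turn": [0, 0, 0]}, {"translation": [-0.11, 0.8, 0], "turn": [0, 0, 0]}, {"translation": [-0.11, 1.0, 0], "turn": [0, 0, 0]}, {"translation": [-0.11, 1.2, 0], "turn": [0, 0, 0]}, {"translation": [-0.1, 1.4, 0], "turn": [0, 0, 0]}, {"translation": [-0.08, 1.65, 0], "turn": [0, 0, 0]}, {"translation": [-0.06, 1.89, 0], "turn": [0, 0, 0]}, {"translation": [-0.06, 1.89, 0], "turn": [0, 0, 0]}])

```text
clock: 18.98
eef_pos: [0.5784, -0.1251, 0.0533]
tcp_rot: [-0.014, 0.234, 0.972, -0.004]
force: [-2.4, -0.8, -0.1]
grip_width: 0.015
```

```bash
python3 look.py w16;python3 arc.py
```

```text
18.975 [ 0.5784 -0.1251  0.0533] [-0.0143  0.234   0.9721 -0.0038] [-2.4  -0.83 -0.06] [-0.439  0.525  0.048] 0.015022448493358242 [-0.3   0.56  0.59  1.82 -0.37  0.91  1.56]
200 [ 574.  -123.6   40.6]
220 [ 568.3 -120.3   67.2]
240 [ 571.2 -121.7   69.9]
260 [ 571.4 -121.6   78.3]
280 [ 572.  -121.9   84.9]
300 [ 571.5 -121.5   93.3]
320 [ 571.  -121.1  100.7]
340 [ 572.7 -121.9  103.6]
360 [ 575.  -123.1  105.3]
380 [ 577.9 -124.5  106. ]
400 [ 581.5 -126.4  105.5]
420 [ 584.4 -127.9  106.2]
440 [ 662.6 -169.5    0.8]
19.025 [ 0.5784 -0.1251  0.0532] [-0.0143  0.234   0.9721 -0.0037] [-2.91 -2.28 -1.53] [-0.47   0.564  0.005] 0.014983552417033636
q0 0.44774153060327737 0.07506164623275938
0.05 [ 0.28 -2.95  0.05]
0.1 [ 0.18 -2.58  0.04]
0.15 [ 0.11 -2.22  0.03]
0.2 [ 0.05 -1.85  0.03]
0.25 [ 0.01 -1.48  0.02]
0.3 [-0.01 -1.11  0.02]
0.35 [-0.01 -0.73  0.01]
0.4 [ 0.   -0.36  0.01]
0.45 [0.04 0.01 0.  ]
0.5 [ 0.09  0.38 -0.  ]
0.55 [ 0.16  0.75 -0.01]
0.6 [ 0.25  1.11 -0.01]
0.65 [ 0.36  1.47 -0.01]
0.7 [ 0.49  1.82 -0.01]
0.75 [ 0.63  2.16 -0.01]
```

View pics/w16.png

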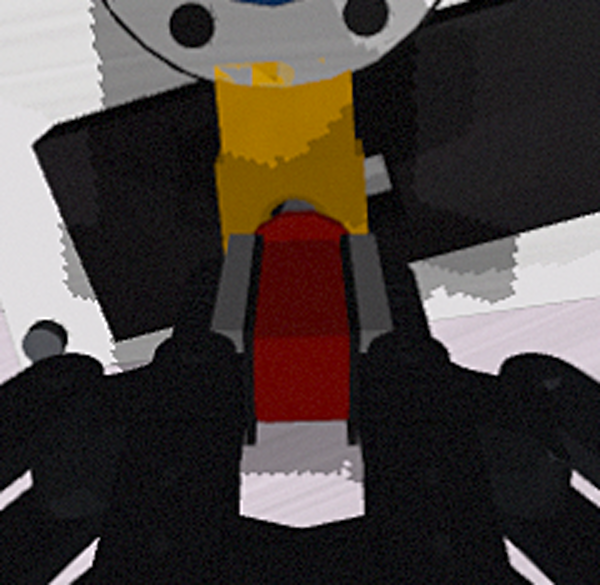

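q≈0.45 and the pin is vertical with its foot about 34 mm up. Lowering onto the lock plate.

Call:
move_arm(increments=[{"translation": [0, 0, 0.1], "turn": [0, 0, 0]}, {"translation": [0, 0, 0.2], "turn": [0, 0, 0]}, {"translation": [0, 0, 0.3], "turn": [0, 0, 0]}, {"translation": [0, 0, 0.4], "turn": [0, 0, 0]}, {"translation": [0, 0, 0.4], "turn": [0, 0, 0]}])

```text
clock: 19.65
eef_pos: [0.5785, -0.1256, 0.0501]
tcp_rot: [-0.014, 0.234, 0.972, -0.004]
force: [-2.7, -0.9, 6.1]
grip_width: 0.0155
```

```bash
python3 arc.py|head -2
```

```text
19.65 [ 0.5785 -0.1256  0.0501] [-0.014   0.2342  0.9721 -0.0037] [-2.67 -0.89  6.11] [-0.392  0.678  0.014] 0.015506818910804101
q0 0.4429114866582913 0.07536762194501201
```

Contact with the plate at TCP z=0.0501, 6 N. I'll ease to about 4 N and slide towards the slot.

Call:
move_arm(increments=[{"translation": [0.03, 0.1, -0.04], "turn": [0, 0, 0]}, {"translation": [0.05, 0.2, -0.04], "turn": [0, 0, 0]}, {"translation": [0.07, 0.3, -0.04], "turn": [0, 0, 0]}, {"translation": [0.09, 0.38, -0.04], "turn": [0, 0, 0]}, {"translation": [0.11, 0.48, -0.04], "turn": [0, 0, 0]}, {"translation": [0.13, 0.58, -0.04], "turn": [0, 0, 0]}, {"translation": [0.14, 0.68, -0.04], "turn": [0, 0, 0]}, {"translation": [0.16, 0.75, -0.04], "turn": [0, 0, 0]}, {"translation": [0.16, 0.75, -0.04], "turn": [0, 0, 0]}])

```text
clock: 20.78
eef_pos: [0.5801, -0.1201, 0.0501]
tcp_rot: [-0.014, 0.235, 0.972, -0.005]
force: [-2.2, -4.7, 4.8]
grip_width: 0.0148
```

```bash
python3 arc.py
```

```text
20.775 [ 0.5801 -0.1201  0.0501] [-0.0138  0.2346  0.972  -0.0051] [-2.2  -4.71  4.79] [-1.269  0.57  -0.014] 0.014776662937638813
q0 0.5188696592093162 0.075079800048992
0.05 [ 0.19 -3.47  0.06]
0.1 [ 0.1  -3.11  0.05]
0.15 [ 0.02 -2.75  0.05]
0.2 [-0.03 -2.38  0.04]
0.25 [-0.07 -2.01  0.03]
0.3 [-0.09 -1.63  0.02]
0.35 [-0.09 -1.26  0.02]
0.4 [-0.08 -0.89  0.01]
0.45 [-0.04 -0.52  0.01]
0.5 [ 0.01 -0.15  0.  ]
0.55 [ 0.08  0.22 -0.  ]
0.6 [ 0.18  0.58 -0.01]
0.65 [ 0.28  0.94 -0.01]
0.7 [ 0.41  1.29 -0.01]
0.75 [ 0.55  1.64 -0.01]
```

Call:
move_arm(increments=[{"translation": [0.02, 0.08, 0], "turn": [0, 0, 0]}, {"translation": [0.04, 0.16, 0], "turn": [0, 0, 0]}, {"translation": [0.06, 0.24, 0], "turn": [0, 0, 0]}, {"translation": [0.08, 0.32, 0], "turn": [0, 0, 0]}, {"translation": [0.1, 0.4, 0], "turn": [0, 0, 0]}, {"translation": [0.1, 0.4, 0], "turn": [0, 0, 0]}])

```text
clock: 21.52
eef_pos: [0.5812, -0.1154, 0.05]
tcp_rot: [-0.014, 0.234, 0.972, -0.005]
force: [-2.4, -4.7, 3.5]
grip_width: 0.0153
```

```bash
python3 arc.py|head -2
```

```text
21.525 [ 0.5812 -0.1154  0.05  ] [-0.0137  0.2345  0.972  -0.0047] [-2.4  -4.65  3.55] [-1.193  0.494  0.027] 0.015265920038958181
q0 0.5825784034359899 0.07504185464907895
```

Call:
move_arm(increments=[{"translation": [0.01, 0.05, 0.01], "turn": [0, 0, 0]}, {"translation": [0.03, 0.1, 0.02], "turn": [0, 0, 0]}, {"translation": [0.04, 0.15, 0.02], "turn": [0, 0, 0]}, {"translation": [0.05, 0.2, 0.02], "turn": [0, 0, 0]}, {"translation": [0.05, 0.2, 0.02], "turn": [0, 0, 0]}])

```text
clock: 22.15
eef_pos: [0.582, -0.1116, 0.0493]
tcp_rot: [-0.014, 0.234, 0.972, -0.004]
force: [-0.8, -3.1, 1.1]
grip_width: 0.0149
```

```bash
python3 arc.py|head -2
```

```text
22.15 [ 0.582  -0.1116  0.0493] [-0.014   0.2339  0.9721 -0.0037] [-0.79 -3.12  1.15] [-0.844 -0.074 -0.022] 0.014890669987844244
q0 0.6354665017985671 0.07504533904683104
```

It dropped at pin angle q≈0.635: Fz fell to about 1 N and z fell too. Lowering gently, still holding the wheel.

Call:
move_arm(increments=[{"translation": [0, 0, 0.06], "turn": [0, 0, 0]}, {"translation": [0, 0, 0.12], "turn": [0, 0, 0]}, {"translation": [0, 0, 0.2], "turn": [0, 0, 0]}, {"translation": [0, 0, 0.3], "turn": [0, 0, 0]}, {"translation": [0, 0, 0.3], "turn": [0, 0, 0]}])

```text
clock: 22.78
eef_pos: [0.5816, -0.1119, 0.0463]
tcp_rot: [-0.014, 0.234, 0.972, -0.004]
force: [0.8, -2.6, -0.5]
grip_width: 0.0153
```

```bash
python3 arc.py|head -2
```

```text
22.775 [ 0.5816 -0.1119  0.0463] [-0.0142  0.2341  0.9721 -0.0038] [ 0.85 -2.56 -0.55] [-0.765 -0.344 -0.002] 0.015284453589452058
q0 0.6303757186897918 0.07468438856965821
```

Call:
move_arm(increments=[{"translation": [0, 0, 0.15], "turn": [0, 0, 0]}, {"translation": [0, 0, 0.3], "turn": [0, 0, 0]}, {"translation": [0, 0, 0.45], "turn": [0, 0, 0]}, {"translation": [0, 0, 0.6], "turn": [0, 0, 0]}, {"translation": [0, 0, 0.75], "turn": [0, 0, 0]}, {"translation": [0, 0, 0.9], "turn": [0, 0, 0]}, {"translation": [0, 0, 0.9], "turn": [0, 0, 0]}])

```text
clock: 23.65
eef_pos: [0.5812, -0.1119, 0.0372]
tcp_rot: [-0.014, 0.234, 0.972, -0.004]
force: [2.5, -2.3, 1.0]
grip_width: 0.015
```

```bash
python3 arc.py|head -2; python3 look.py w17
```

```text
23.65 [ 0.5812 -0.1119  0.0372] [-0.0143  0.2342  0.9721 -0.0038] [ 2.52 -2.28  1.01] [-0.657 -0.601 -0.044] 0.014968888221706481
q0 0.62869552052476 0.07434869708966543
23.65 [ 0.5812 -0.1119  0.0372] [-0.0143  0.2342  0.9721 -0.0038] [ 2.52 -2.28  1.01] [-0.657 -0.601 -0.044] 0.014968888221706481 [-0.31  0.58  0.57  1.83 -0.39  0.88  1.54]
200 [ 570.3 -106.8   42.9]
220 [ 571.5 -107.3   50.2]
240 [ 574.7 -108.9   52.1]
260 [ 574.4 -108.6   61.7]
280 [ 574.3 -108.4   69.9]
300 [ 573.6 -107.9   78.6]
320 [ 574.4 -108.2   83.6]
340 [ 575.2 -108.6   88.1]
360 [ 577.9 -110.    89. ]
380 [ 580.8 -111.4   89.6]
400 [ 584.6 -113.4   88.9]
420 [ 587.5 -114.8   89.7]
440 [ 6.542e+02 -1.504e+02  6.000e-01]
```

View pics/w17.png

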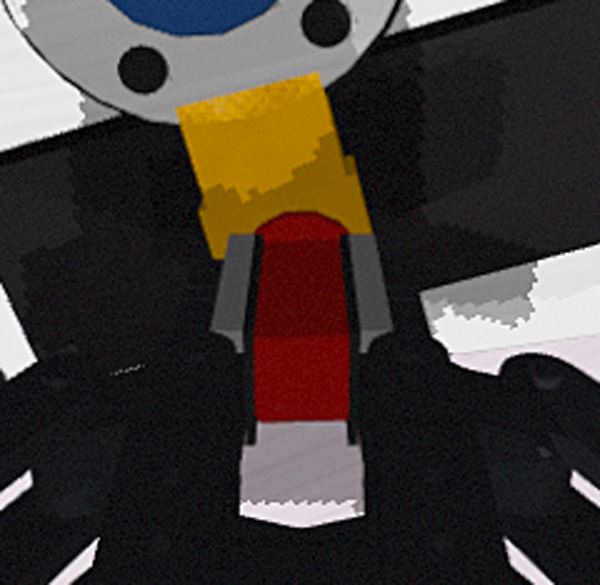

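The head top is at 89.3 mm, so the foot is at about 17.3 mm with 3.3 mm to go. I'll ease 0.5 mm outward and push home with a few newtons.

Call:
move_arm(increments=[{"translation": [-0.03, 0, 0.1], "turn": [0, 0, 0]}, {"translation": [-0.05, 0, 0.2], "turn": [0, 0, 0]}, {"translation": [-0.05, 0, 0.28], "turn": [0, 0, 0]}, {"translation": [-0.05, 0, 0.34], "turn": [0, 0, 0]}, {"translation": [-0.05, 0, 0.38], "turn": [0, 0, 0]}, {"translation": [-0.05, 0, 0.38], "turn": [0, 0, 0]}])

```text
clock: 24.45
eef_pos: [0.5813, -0.112, 0.0342]
tcp_rot: [-0.015, 0.234, 0.972, -0.003]
force: [-0.5, -1.4, 6.8]
grip_width: 0.0152
```

```bash
python3 arc.py|head -2; python3 look.py w18 | tail -6
```

```text
24.45 [ 0.5813 -0.112   0.0342] [-0.0146  0.2341  0.9721 -0.0035] [-0.48 -1.39  6.81] [-0.298 -0.03   0.022] 0.015200466532809686
q0 0.6279745529006333 0.07446648343794357
340 [ 575.1 -108.6   85.7]
360 [ 577.9 -110.    86.3]
380 [ 581.2 -111.7   86.4]
400 [ 584.4 -113.3   86.5]
420 [ 588.4 -115.4   85.6]
440 [ 6.527e+02 -1.496e+02 -3.000e-01]
```

Home: head top 86.2 mm, so the foot is at about 14.2 mm, seated with 6.8 N. Before letting go, I'll ease back clockwise slightly so the slot edge takes the spring load.

Call:
move_arm(increments=[{"translation": [0, -0.03, 0.02], "turn": [0, 0, 0]}, {"translation": [0, -0.06, 0.02], "turn": [0, 0, 0]}, {"translation": [0, -0.1, 0.02], "turn": [0, 0, 0]}, {"translation": [0, -0.1, 0.02], "turn": [0, 0, 0]}])

```text
clock: 25.0
eef_pos: [0.5813, -0.1121, 0.0342]
tcp_rot: [-0.014, 0.234, 0.972, -0.003]
force: [0.1, 0.1, 8.6]
grip_width: 0.0151
```

```bash
python3 arc.py|head -2
```

```text
25.0 [ 0.5813 -0.1121  0.0342] [-0.0145  0.234   0.9721 -0.0029] [0.09 0.05 8.64] [ 0.051 -0.102 -0.024] 0.015143147551368225
q0 0.626225985375454 0.07446396364886483
```

Lateral force is about zero and the position is unchanged: the slot carries the spring. Relax the push, then open.

Call:
move_arm(increments=[{"translation": [0, 0, -0.08], "turn": [0, 0, 0]}, {"translation": [0, 0, -0.15], "turn": [0, 0, 0]}, {"translation": [0, 0, -0.15], "turn": [0, 0, 0]}])

```text
clock: 25.38
eef_pos: [0.5812, -0.1121, 0.0344]
tcp_rot: [-0.014, 0.234, 0.972, -0.003]
force: [4.1, 0.0, -2.4]
grip_width: 0.0152
```

Call:
move_arm(increments=[{"translation": [0, 0, 0], "turn": [0, 0, 0]}, {"translation": [0, 0, 0], "turn": [0, 0, 0]}, {"translation": [0, 0, 0], "turn": [0, 0, 0]}, {"translation": [0, 0, 0], "turn": [0, 0, 0]}], fingers=4.5)

```text
clock: 25.88
eef_pos: [0.5805, -0.1131, 0.0347]
tcp_rot: [-0.015, 0.234, 0.972, -0.004]
force: [-0.5, 0.7, -1.0]
grip_width: 0.0448
```

```bash
python3 look.py w19
```

```text
25.875 [ 0.5805 -0.1131  0.0347] [-0.0148  0.2342  0.9721 -0.0039] [-0.52  0.67 -1.01] [-0.014 -0.008  0.012] 0.0447713235528872 [-0.31  0.58  0.57  1.83 -0.39  0.87  1.55]
200 [ 568.1 -107.1   44.6]
220 [ 570.5 -108.3   48.6]
240 [ 574.2 -110.2   49.2]
260 [ 574.9 -110.4   56.7]
280 [ 575.1 -110.3   64.5]
300 [ 575.9 -110.7   70.2]
320 [ 575.7 -110.4   77.4]
340 [ 576.  -110.5   83.1]
360 [ 577.2 -111.1   86.7]
380 [ 580.5 -112.8   86.6]
400 [ 584.  -114.6   86.4]
420 [ 587.1 -116.1   86.9]
440 [ 6.521e+02 -1.508e+02 -1.000e-01]
```

View pics/w19.png

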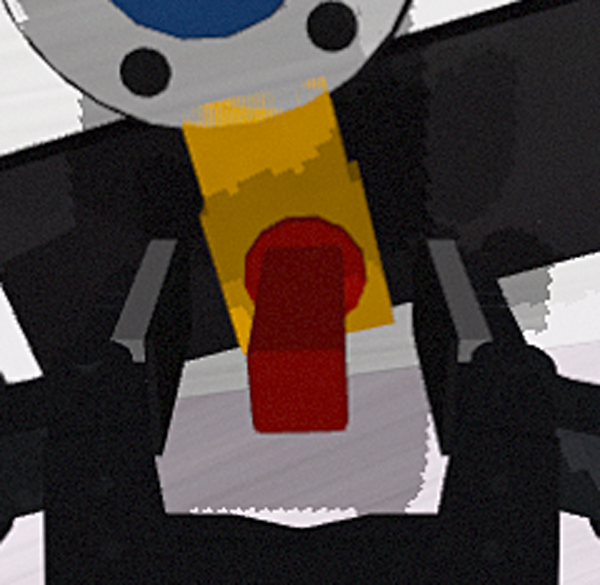

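The pin stays, with the collar at crop (305,270) flat on the lug and the fingers clear on both sides. Retreating straight up.

Call:
move_arm(increments=[{"translation": [0, 0, -0.8], "turn": [0, 0, 0]}, {"translation": [0, 0, -2], "turn": [0, 0, 0]}, {"translation": [0, 0, -4], "turn": [0, 0, 0]}, {"translation": [0, 0, -7], "turn": [0, 0, 0]}, {"translation": [0, 0, -10], "turn": [0, 0, 0]}, {"translation": [0, 0, -13], "turn": [0, 0, 0]}, {"translation": [0, 0, -15], "turn": [0, 0, 0]}, {"translation": [0, 0, -15], "turn": [0, 0, 0]}, {"translation": [0, 0, -15], "turn": [0, 0, 0]}])

```text
clock: 27.05
eef_pos: [0.5849, -0.1128, 0.1846]
tcp_rot: [-0.015, 0.234, 0.972, -0.004]
force: [1.1, 1.1, -0.5]
grip_width: 0.0448
```

```bash
python3 - <<'E'
from h import *
s=observe();print(s['clock'],s['eef_pos'].round(3),s['force'].round(2))
f=cam('wrist');g=cam('scene')
a=cv2.resize(cv2.cvtColor(f['frame'],cv2.COLOR_RGB2BGR)[90:240,180:310],None,fx=3,fy=3,interpolation=cv2.INTER_CUBIC)
b=cv2.resize(cv2.cvtColor(g['frame'],cv2.COLOR_RGB2BGR)[130:220,185:285],None,fx=4,fy=5,interpolation=cv2.INTER_CUBIC)
cv2.imwrite('pics/fin.png',np.hstack([a,b]));save(g,'finscene.png')
m=redmask(f);N,L,st,c=cv2.connectedComponentsWithStats(m)
for i in range(1,N):
  if st[i,4]>100:
    ys,xs=np.where(L==i);P=np.array([depthpt(f,u,v) for u,v in zip(xs,ys) if f['range_z'][v,u]>0])
    hi=P[P[:,2]>.083];lo=P[(P[:,2]<.054)];print(st[i],'top',hi.mean(0).round(4),np.median(hi[:,2]),'collar z',np.percentile(lo[:,2],[5,25,50,75]).round(4) if len(lo) else 0)
E
```

```text
27.05 [ 0.585 -0.113  0.185] [ 1.1   1.07 -0.54]
[239 171  25  33 633] top [ 0.5817 -0.1144  0.0862] 0.08625401681495659 collar z [0.0472 0.048  0.0485 0.0492]
```

View pics/fin.png

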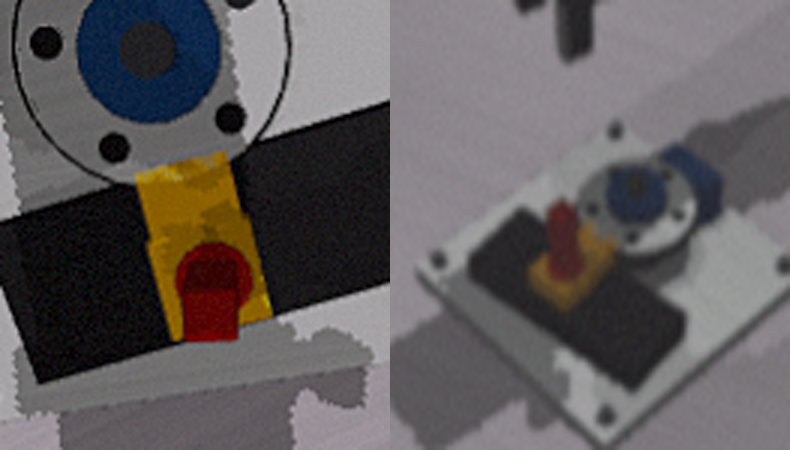

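Collar top is at about 48 mm and the head top at 86.2 mm, both as they should be fully home. The wheel is holding at about 0.6 and the gripper is clear. Handing in.

```bash
python3 -c "
from cell import job_done
print(job_done())"
```

```text
the job is handed in; nothing more can be done
None
```

The red pin is fully home in the slot at a wheel angle of about 0.6. The wheel stays locked, and the job is handed in at about 27 s.

**The mishap:**
- The fingertips stand about 15–20 mm behind the reported TCP, not 17 mm ahead of it as described; two cameras agreed on this. My first grasp therefore held only the top few millimetres of the pin's head.
- When I started the swing, the pin slipped out and leaned about 27° in the lug hole. I saw the wheel only at its rest position, before and after. I could not see between pictures, so a small snap back then is possible.
- I regrasped the pin where it stood, deep on the grip, and straightened it. The fingertips touched the collar with about 6.5 N while doing so. The swing then went normally.

**Finding the slot:** I slid the pin on the lock plate with about 3.5–6 N down, slightly over the 3–5 N asked. It dropped in at about 0.635, close to the 0.61–0.63 measured from the pictures.

**Seating:** I pushed the pin home with about 7–9 N. I then eased back until the slot carried the spring load, let go and moved straight up.

**Last checks:**
- The collar top is at about 48 mm and the head top at 86.2 mm, both matching fully home.
- The pin leans about 2–3° within its clearance.
- The gripper is about 15 cm higher and clear.
- I kept the arm away from the oil bottle, bracket and screwdriver, but did not check them again at the end.

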